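# Take the bench stacks apart and lay out the staining station

### The arm

A 6-joint arm with a two-finger parallel gripper is mounted at the origin on the work surface. World frame = base frame: x ahead of the robot, y to its left, z up, the work surface at z = 0. Lengths are in m, angles in rad, forces in N, time in s.
With the tool pointing down it reaches from about 0.25 to 0.725 m from the base axis. Payload 4 kg.
Tool frame: the origin (TCP) lies on the centre line of the jaws, within the pads' length; the fingertips stand tip_reach ahead of it and the grasp point (between the pads) lies 5 mm behind it (tip_reach is the distance from the TCP to the fingertips, in m); z points along the fingers, y is the direction in which the jaws open and shut (so a half turn about z gives the same grasp; the last joint's range is limited). The gripper opens to 85 mm and grips with 20 to 120 N. Pads are 22 mm wide; open, the fingers measure 114 mm over their backs; the gripper's body (76 mm by 85 mm) begins 54 mm behind the grasp point. The pads swing forward as they close: fully open they stand 13 mm farther back than shut.
Start: joints at [-1.288, 0.241, 0.005, 1.335, 0, 1.571], TCP at [0.14, -0.48, 0.245] pointing down, gripper open.
Joint ranges: [-2.72, 2.72], [-1.05, 1.87], [-1.09, 1.28], [-1.99, 2.15], [-1.42, 1.44], [-3.14, 3.14]. Speed limits (rad/s): [2.79, 2.79, 3.14, 3.14, 3.14, 3.14].

### API

Orientations are given as a unit quaternion [x, y, z, w].
In Python, from workcell import * gives the robot as it stands.
- The arm moves only by the tool arm_command, never from a script. Its arguments are lists of equal length, an entry for each row: "translation": the shift along the tool's x, y, z in cm, a list of three; "turn": the turn about the tool's z in rad; "hand": the closure, from 0 (fully open) to 1 (shut). In form: {"translation": [[x, y, z], ...], "turn": [turn, ...], "hand": [hand, ...]}. A call has 1 to 5 rows; each row is the pose to reach, as a shift and turn from the pose commanded when the call began, along the tool's axes at that moment; what a row does not reach only later rows make up. A row lasts 1/12 s, in which the tool goes at most 41.7 mm and 7.16 degrees, less where a joint would pass 70% of its speed; a pose out of reach is approached as far as the arm can. A call with a gripper value outside its range is refused whole. The fingers move at their own pace and stop on an object; the grip force is fixed at half the most. Time passes only in rows, so rows that repeat a pose let the fingers close. It gives the time, the measured TCP pose, the force and the opening at its end, in the units of the state.
- get_obs(): the state, without advancing time (a new reading comes with each control period).
- camera(name): name is "side" or "top"; returns (picture, depth): 480x640x3 uint8, red, green, blue; 480x640 float32, m along the optical axis (not along the pixel's ray), 0 where there is no reading.
- camera_info(name): a dict with "mtx" (3x3 intrinsics, pixels), "world_to_cam" (4x4, takes a point from world to camera coordinates). Camera axes: x right, y down, z forward; pixel columns grow to the right and rows downward; lengths in m; the calibration is good to about 2 mm. A picture is of the moment at which its call begins. camera_info takes no time and is no camera call.
- job_done(): hands the job in, once; it reports no verdict.
Trained networks look in the newest picture that a camera, given by its name, has taken for a name from the list of things; names that differ only in an ending like _2 or _b are one class to them, and where a whole thing is asked for, a point or a joint stands for the part that bears it (a point fixed in the world has none). Each returns a list of dicts, best first, with "conf" (0 to 1); they miss things now and then, are a little off and sometimes report something else, mostly with a low value. They report only what shows in the picture. A call takes as long as a camera call. They do not tell look-alikes from the thing itself.
- search_frame(camera, name): "location" ([row, column] in pixels, amid what is visible of it).
- spot_point(camera, name): "location" ([row, column] in pixels: a listed point, or the origin of a listed thing).
The state is a dict: "clock": time; "joint_pos": joint angles; "joint_vel": joint speeds; "tau": joint torques, N m; "eef_pos": TCP position; "tool_rot": TCP orientation; "ft_force": force on the tool from outside, world axes, zero at the start; "ft_torque": the same for the moment, N m; "grip_width": finger opening in m.
Only numpy, scipy, OpenCV 4.12 (cv2) and the standard library are available. Lean on these libraries where they do the work, as an engineer would, in place of code of your own. Each camera call takes 0.05 s, during which the arm holds its last target. There are 200 camera calls.

### The job

Take the two stacks apart and set each thing upright in the middle of the place where it is used: the slide box flat in the steel tray, the tube rack on the mixer's black platform, the round glass dish on the scale's pan, the amber jar on the cork mat and the little cover-glass box on the white tile. Lay the slide box and the rack lengthwise along the tray and the platform, tip nothing over on the way, and let go of everything.

Things in the scene. Friction and masses are not known exactly. Their poses are not given: they have to be found in the camera images.
- slidebox: Closed grey plastic microscope-slide box with a paper patch on the lid, 100 (x) x 50 (y) x 32 mm high, about 160 g. Loose, the bottom of one stack; flat top. Origin: centre of its underside; x along its length, z up. Turning it half round makes no difference.
- rack: White plastic microtube rack, a solid block 96 (x) x 46 (y) x 32 mm high with dark holes in its flat top, about 130 g. Loose, the bottom of the other stack. Origin: centre of its underside; x along its length, z up. Half a turn makes no difference.
- dish: Round lidded glass dish 24 mm high, lid 56 mm in diameter (upper 10 mm), body below it 51 mm, flat top, about 90 g. Loose; at the start it lies near the middle of the top of either the slide box or the rack, with the cover-glass box on it. Origin: centre of its underside, z up.
- jar: Amber glass jar with a paper band and a black cap, 55 mm high: body 42 mm in diameter up to 40 mm, cap 36 mm in diameter above that; about 120 g. Loose; at the start it stands near the middle of the top of whichever of slide box and rack does not carry the dish. Origin: centre of its underside, z up.
- coverbox: Little cover-glass box, white below and brown cardboard above, 34 (x) x 22 (y) x 16 mm high, about 25 g. Loose, on top of the glass dish at the start. Origin: centre of its underside; x along its length, z up.
- tray: Fixed low stainless-steel tray, 140 (x) x 100 (y) mm outside, rim 9 mm high and 3 mm thick; its flat inner floor (134 x 94 mm) lies 3 mm above the origin. The slide box's place. Origin: under the tray's middle, at bench height; x along its length.
- mixer: Fixed small cream-coloured bench mixer (standing still), 136 (x) x 112 (y) mm, with a flat black rubber-topped platform 126 (x) x 96 (y) mm whose surface lies 46 mm above the origin; two black knobs on its -x face. The tube rack's place. Origin: under the platform's middle, at bench height; x along the platform's length.
- scale: Fixed grey compact scale, 140 (x) x 104 (y) mm, 20 mm high, with a round metal pan 96 mm in diameter whose flat top lies 30 mm above the origin; display at its -x end. The pan does not give. The glass dish's place. Origin: under the pan's middle, at bench height.
- cork: Fixed round cork mat, 90 mm in diameter, 8 mm high. The amber jar's place. Origin: centre of its underside, at bench height.
- tile: Fixed square white ceramic tile, 90 x 90 mm, 6 mm high. The cover-glass box's place, lying any way round. Origin: centre of its underside, at bench height.
There are look-alikes about, which are no part of the job. Of the things that look like the cork, the largest one is meant.

How it is judged:
At the end, for the whole second after the job is handed in: Slide box in tray, rack on mixer, dish on scale pan, jar on cork, cover-glass box on tile: each within 15 mm of its middle, on its surface (4 mm), upright (0.1 rad), at rest and released; slide box and rack along their place within 0.2 rad (horizontal distance between slidebox and tray below 0.015 m and z of slidebox in the frame of tray between -0.001 and 0.007 m and angle between each of slidebox, rack, dish, jar, coverbox's own z axis and vertical below 0.1 rad and linear speed of each of slidebox, rack, dish, jar, coverbox below 0.02 m/s and angular speed of each of slidebox, rack, dish, jar, coverbox below 0.2 rad/s and angle between the x axis of slidebox and the x axis of tray, either way round below 0.2 rad and horizontal distance between rack and mixer below 0.015 m and z of rack in the frame of mixer between 0.042 and 0.05 m and angle between the x axis of rack and the x axis of mixer, either way round below 0.2 rad and horizontal distance between dish and scale below 0.015 m and z of dish in the frame of scale between 0.026 and 0.034 m and horizontal distance between jar and cork below 0.015 m and z of jar in the frame of cork between 0.004 and 0.012 m and horizontal distance between coverbox and tile below 0.015 m and z of coverbox in the frame of tile between 0.002 and 0.01 m); the robot touches nothing.
It fails at once if the slide box is tipped over (more than 0.6 rad) (angle between slidebox's own z axis and vertical above 0.6 rad).
It fails at once if the tube rack is tipped over (more than 0.6 rad) (angle between rack's own z axis and vertical above 0.6 rad).
It fails at once if the glass dish is tipped over (more than 0.6 rad) (angle between dish's own z axis and vertical above 0.6 rad).
It fails at once if the amber jar is tipped over (more than 0.6 rad) (angle between jar's own z axis and vertical above 0.6 rad).
It fails at once if the cover-glass box is tipped over (more than 0.6 rad) (angle between coverbox's own z axis and vertical above 0.6 rad).
It also fails if it takes over 138 s, if anything falls off the work surface, if the arm or the gripper's body presses on something with over 40 N, if the wrist force passes 120 N, or if a joint passes its speed limit or range.

## Working session

There is one attempt and no reset: what is moved stays moved. The work goes in short steps, Python scripts to look and compute and a tool call to move; the robot and the scene stay as the last step left them, time stands still between calls to the robot, and variables do not carry over. Pictures are saved under pics/ and viewed, about 12 in all and at most 16, crops included, and the job is handed in when it is done.

Besides the shell and the picture viewer there is one more tool, called after "Request:" as name(argument=value, ...), one argument or row to a line, values as JSON. arm_command: Moves the arm, as the interface text tells. Its arguments: {"type":"object","properties":{"translation":{"type":"array","items":{"type":"array","items":{"type":"number"}}},"turn":{"type":"array","items":{"type":"number"}},"hand":{"type":"array","items":{"type":"number"}}},"required":["translation","turn","hand"]}

```bash
ls; mkdir -p pics
python3 - <<'E'
from workcell import *
import cv2,numpy as np
o=get_obs(); print({k:np.round(v,3).tolist() for k,v in o.items()})
for c in("top","side"):
    p,d=camera(c); cv2.imwrite(f"pics/{c}0.png",p[:,:,::-1]); np.save(f"pics/{c}0.npy",d)
    I=camera_info(c); K=np.array(I["mtx"]);T=np.linalg.inv(np.array(I["world_to_cam"]))
    print(c,K.round(1).tolist(),T.round(3).tolist())
    for n in "slidebox rack dish jar coverbox tray mixer scale cork tile".split():
        for f in (spot_point,search_frame):
            out=[]
            for r in f(c,n)[:4]:
                v,u=r["location"]; z=d[int(v),int(u)]
                w=T@np.r_[np.linalg.inv(K)@[u,v,1]*z,1]
                out.append((round(r["conf"],2),int(v),int(u),w[:3].round(3).tolist()))
            print(c,n,f.__name__,out)
E
```

```text
pics
{'clock': 0.0, 'joint_pos': [-1.288, 0.241, 0.004, 1.335, -0.0, 1.571], 'joint_vel': [-0.001, -0.0, 0.001, -0.002, 0.0, -0.002], 'tau': [-0.001, -37.231, 25.241, 0.017, 0.0, 0.0], 'eef_pos': [0.139, -0.48, 0.244], 'tool_rot': [0.99, 0.141, -0.0, -0.001], 'ft_force': [-0.661, -0.25, -0.071], 'ft_torque': [0.005, -0.018, 0.023], 'grip_width': 0.085}
top [[560.7, 0.0, 319.7], [0.0, 560.7, 237.5], [0.0, 0.0, 1.0]] [[0.002, -0.991, 0.132, 0.336], [-1.0, -0.0, 0.016, -0.07], [-0.016, -0.132, -0.991, 1.521], [0.0, 0.0, 0.0, 1.0]]
top slidebox call [(0.92, 208, 245, [0.606, 0.15, 0.074]), (0.31, 193, 359, [0.645, -0.15, 0.069])]
top slidebox call [(0.77, 211, 245, [0.598, 0.151, 0.062]), (0.71, 193, 358, [0.646, -0.147, 0.075])]
top rack call [(0.68, 202, 356, [0.626, -0.144, 0.053])]
top rack call [(0.74, 207, 361, [0.615, -0.157, 0.034])]
top dish call [(0.8, 193, 356, [0.646, -0.141, 0.067])]
top dish call [(0.71, 188, 358, [0.664, -0.149, 0.048]), (0.39, 212, 244, [0.598, 0.156, 0.052])]
top jar call [(0.82, 208, 241, [0.602, 0.157, 0.09]), (0.2, 252, 447, [0.497, -0.389, 0.006])]
t
[... 1851 characters left out ...]
 -0.139, 0.06]), (0.38, 373, 144, [0.454, 0.413, 0.046]), (0.32, 340, 250, [0.416, 0.227, 0.029])]
side coverbox call [(0.5, 209, 319, [0.629, -0.142, 0.072]), (0.45, 214, 432, [0.499, -0.409, 0.01])]
side tray call []
side tray call [(0.98, 287, 323, [0.467, -0.003, 0.002])]
side mixer call [(0.73, 373, 149, [0.447, 0.407, 0.046])]
side mixer call [(0.86, 363, 142, [0.476, 0.404, 0.047])]
side scale call []
side scale call [(0.91, 345, 256, [0.397, 0.226, 0.03])]
side cork call [(0.91, 218, 430, [0.493, -0.393, 0.006])]
side cork call [(0.74, 216, 429, [0.499, -0.399, 0.009])]
side tile call [(0.62, 258, 407, [0.415, -0.212, 0.006])]
side tile call [(0.56, 256, 407, [0.423, -0.221, 0.004])]
```

Run:
```python
import cv2
a=cv2.imread("pics/top0.png"); cv2.imwrite("pics/v1.png",cv2.resize(a[170:320,180:420],None,fx=3.3,fy=3.3,interpolation=cv2.INTER_CUBIC))
cv2.imwrite("pics/v2.png",a)
```

```text
(no output)
```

View pics/v1.png

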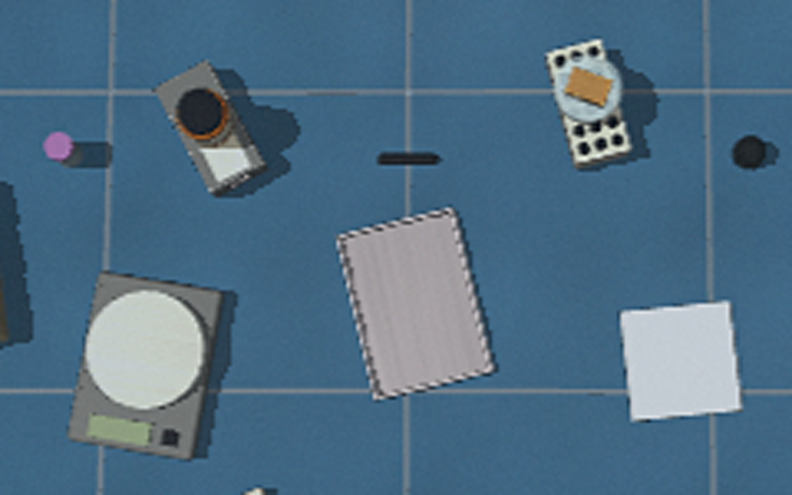

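View pics/v2.png

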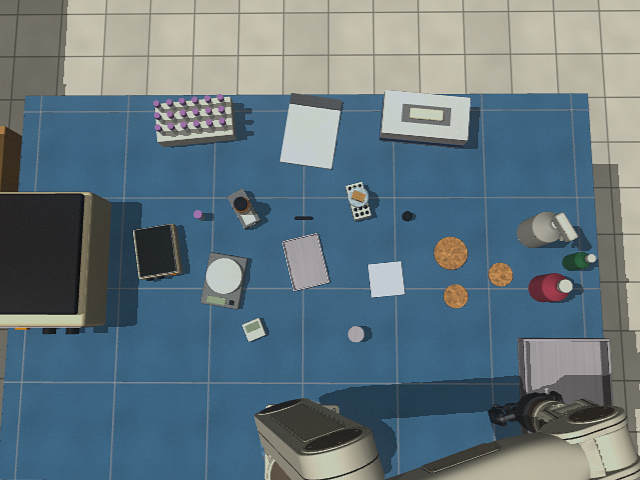

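View pics/side0.png

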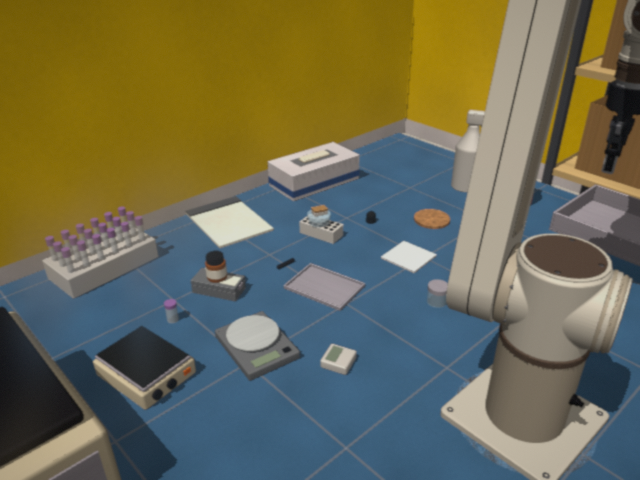

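```bash
cat > h.py <<'E'
from workcell import *
import cv2,numpy as np
from scipy.optimize import minimize
S=8
def box(x,y,a,L,W,z0,z1):
    c,s=np.cos(a),np.sin(a)
    return [(x+c*i*L/2-s*j*W/2,y+s*i*L/2+c*j*W/2,z) for i in(-1,1) for j in(-1,1) for z in(z0,z1)]
def cyl(x,y,r,z0,z1):
    t=np.linspace(0,2*np.pi,48,endpoint=False)
    return [(x+r*np.cos(k),y+r*np.sin(k),z) for k in t for z in(z0,z1)]
def hullpx(cam,P):
    I=camera_info(cam);T=np.array(I["world_to_cam"]);K=np.array(I["mtx"])
    q=(T[:3,:3]@np.array(P).T).T+T[:3,3]; q=(K@q.T).T
    return cv2.convexHull((q[:,:2]/q[:,2:]).astype(np.float32))[:,0]
def crop(img,roi):
    r0,r1,c0,c1=roi; return img[r0:r1,c0:c1]
def fit(cam,mask,roi,model,p0,scale):
    """model(p)->list of point sets (convex); fits silhouette union to mask by soft area difference"""
    r0,r1,c0,c1=roi; m=crop(mask,roi).astype(np.float32)
    def ren(p):
        im=np.zeros(((r1-r0)*S,(c1-c0)*S),np.uint8)
        for P in model(p):
            h=(hullpx(cam,P)-[c0-.5,r0-.5])*S-.5
            cv2.fillConvexPoly(im,np.round(h*16).astype(np.int32),1,shift=4)
        return cv2.resize(im.astype(np.float32),(c1-c0,r1-r0),interpolation=cv2.INTER_AREA)
    f=lambda p:np.abs(ren(p)-m).sum()/m.sum()
    p=np.array(p0,float); sc=np.array(scale)
    for k in (1,.4):
        sx=np.vstack([p]+[p+k*sc*e for e in np.eye(len(p))])
        r=minimize(f,p,method="Nelder-Mead",options=dict(initial_simplex=sx,maxiter=250,xatol=1e-4,fatol=1e-4)); p=r.x
    return p,r.fun
def hsv(p): 
    h=cv2.cvtColor(p,cv2.COLOR_RGB2HSV).astype(int); return h[...,0],h[...,1],h[...,2]
def fg(p):
    h,s,v=hsv(p); return ~((h>92)&(h<128)&(s>75))
E
cat > m1.py <<'E'
from h import *
import sys,workcell
print([n for n in dir(workcell) if not n.startswith('_')])
p=cv2.imread("pics/top0.png")[:,:,::-1].copy(); h,s,v=hsv(p); F=fg(p)
dark=F&(v<75); brown=(h>5)&(h<25)&(s>90)&(v>90)
D=[.02,.02,.2]; D2=[.02,.02]; ov=[]
def go(n,mask,roi,model,p0,sc):
    q,e=fit("top",mask,roi,model,p0,sc); print(n,q.round(4).tolist(),"err",round(e,3)); ov.extend(model(q))
go("slide+jar",F,(180,236,224,268),lambda q:[box(*q[:3],.1,.05,0,.032),cyl(q[3],q[4],.021,.032,.072),cyl(q[3],q[4],.018,.072,.087)],[.6,.155,.46,.6,.157],D+D2)
go("rack+dish",F,(174,226,340,380),lambda q:[box(*q[:3],.096,.046,0,.032),cyl(q[3],q[4],.0255,.032,.046),cyl(q[3],q[4],.028,.046,.056)],[.625,-.147,.26,.64,-.143],D+D2)
go("cover",brown,(184,208,342,376),lambda q:[box(*q,.034,.022,.064,.072)],[.64,-.143,1.2],D)
go("cover90",brown,(184,208,342,376),lambda q:[box(*q,.034,.022,.064,.072)],[.64,-.143,-.4+1.57],D)
go("jarcap",dark&(h>-1),(190,216,228,252),lambda q:[cyl(q[0],q[1],.018,.086,.087)],[.6,.157],D2)
go("tray",F,(228,298,276,334),lambda q:[box(*q,.14,.1,0,.009)],[.47,-.006,.21],D)
go("mixer",dark,(222,280,130,190),lambda q:[box(*q,.126,.096,.045,.046)],[.5,.386,.1],D)
go("mixerbody",F,(216,290,124,192),lambda q:[box(*q,.136,.112,0,.044)],[.5,.386,.1],D)
go("pan",(v>150)&F&(s<45),(254,298,202,248),lambda q:[cyl(*q,.048,.029,.030)],[.425,.194],D2)
go("scalebody",F,(248,315,196,254),lambda q:[box(*q,.14,.104,0,.020),cyl(*q[:2],.048,.02,.03)],[.42,.194,-.18],D)
go("cork",brown,(230,276,430,474),lambda q:[cyl(*q,.045,0,.008)],[.5,-.4],D2)
for n,r,q0 in (("corkb",(258,290,484,518),[.44,-.53]),("corkc",(280,312,440,472),[.38,-.406])): print(n,"area px",crop(brown,r).sum())
print("cork area",crop(brown,(230,276,430,474)).sum())
go("tile",F,(256,302,364,410),lambda q:[box(*q,.09,.09,0,.006)],[.43,-.223,.1],D)
k=4; im=cv2.resize(p[165:315,120:520],None,fx=2,fy=2,interpolation=cv2.INTER_CUBIC)[:,:,::-1].copy()
for P in ov: cv2.polylines(im,[np.round(((hullpx("top",P)-[119.5,164.5])*2-.5)*16).astype(np.int32)],True,(0,0,255),1,shift=4)
cv2.imwrite("pics/v4.png",im)
E
python3 m1.py
```

```text
['Unreachable', 'camera', 'camera_info', 'get_obs', 'job_done', 'search_frame', 'spot_point', 'tip_reach']
slide+jar [0.6157, 0.163, 0.5113, 0.5892, 0.1438] err 0.156
rack+dish [0.6364, -0.1485, 0.2576, 0.6411, -0.147] err 0.127
cover [0.6405, -0.1463, 1.2007] err 0.184
cover90 [0.6403, -0.1465, 1.2144] err 0.184
jarcap [0.6168, 0.1616] err 0.529
tray [0.472, -0.0054, 0.2402] err 0.059
mixer [0.4982, 0.393, 0.1671] err 0.122
mixerbody [0.4966, 0.3929, 0.1757] err 0.092
pan [0.4323, 0.2121] err 0.032Traceback (most recent call last):
  File "m1.py", line 18, in <module>
    go("scalebody",F,(248,315,196,254),lambda q:[box(*q,.14,.104,0,.020),cyl(*q[:2],.048,.02,.03)],[.42,.194,-.18],D)
    ~~^^^^^^^^^^^^^^^^^^^^^^^^^^^^^^^^^^^^^^^^^^^^^^^^^^^^^^^^^^^^^^^^^^^^^^^^^^^^^^^^^^^^^^^^^^^^^^^^^^^^^^^^^^^^^^^
  File "m1.py", line 8, in go
    q,e=fit("top",mask,roi,model,p0,sc); print(n,q.round(4).tolist(),"err",round(e,3)); ov.extend(model(q))
        ~~~^^^^^^^^^^^^^^^^^^^^^^^^^^^^
  File "h.py", line 30, in fit
    r=minimize(f,p,method="Nelder-Mead",options=dict(initial_simplex=sx,maxiter=250,xatol=1e-4,fatol=1e-4)); p=r.x
    res = _minimize_neldermead(fun, x0, args, callback, bounds=bounds,
                               **options)
    fsim[j] = func(sim[j])
              ~~~~^^^^^^^^
    fx = function(np.copy(x), *(wrapper_args + args))
  File "h.py", line 26, in <lambda>
    f=lambda p:np.abs(ren(p)-m).sum()/m.sum()
                      ~~~^^^
  File "h.py", line 23, in ren
    h=(hullpx(cam,P)-[c0-.5,r0-.5])*S-.5
       ~~~~~~^^^^^^^
  File "h.py", line 12, in hullpx
    I=camera_info(cam);T=np.array(I["world_to_cam"]);K=np.array(I["mtx"])
ValueError: time passes only in moves, steps and waits
```

```bash
python3 - <<'E'
s=open('h.py').read()
s=s.replace("S=8","S=8\nINFO={c:camera_info(c) for c in('top','side')}").replace("I=camera_info(cam);","I=INFO[cam];")
open('h.py','w').write(s)
s=open('m1.py').read()
i=s.index("k=4;")
s=s[:i]+'''
print("tip",workcell.tip_reach)
im=cv2.resize(p[165:315,120:520],None,fx=2,fy=2,interpolation=cv2.INTER_CUBIC)[:,:,::-1].copy()
def draw(o,f,w,h): 
    im=cv2.resize(p[o[0]:o[0]+h,o[1]:o[1]+w],None,fx=f,fy=f,interpolation=cv2.INTER_CUBIC)[:,:,::-1].copy()
    mk=cv2.resize(F[o[0]:o[0]+h,o[1]:o[1]+w].astype(np.uint8),None,fx=f,fy=f,interpolation=cv2.INTER_NEAREST)
    cv2.drawContours(im,cv2.findContours(mk,0,2)[0],-1,(0,255,0),1)
    for P in ov: cv2.polylines(im,[np.round(((hullpx("top",P)-[o[1]-.5,o[0]-.5])*f-.5)*16).astype(np.int32)],True,(0,0,255),1,shift=4)
    return im
a=draw((165,120),2,400,145); b=draw((178,222),8,50,38); c=draw((178,334),8,50,38)
cv2.imwrite("pics/v4.png",np.vstack([a,np.hstack([b,c])]))
x,y=236,206
print(p[196:216:2,232:250:3].tolist()[:3])
'''
open('m1.py','w').write(s)
E
time python3 m1.py
```

```text
['Unreachable', 'camera', 'camera_info', 'get_obs', 'job_done', 'search_frame', 'spot_point', 'tip_reach']
slide+jar [0.6157, 0.163, 0.5113, 0.5892, 0.1438] err 0.156
rack+dish [0.6364, -0.1485, 0.2576, 0.6411, -0.147] err 0.127
cover [0.6405, -0.1463, 1.2007] err 0.184
cover90 [0.6403, -0.1465, 1.2144] err 0.184
jarcap [0.6168, 0.1616] err 0.529
tray [0.472, -0.0054, 0.2402] err 0.059
mixer [0.4982, 0.393, 0.1671] err 0.122
mixerbody [0.4966, 0.3929, 0.1757] err 0.092
pan [0.4323, 0.2121] err 0.032
scalebody [0.4205, 0.2137, -0.1629] err 0.049
cork [0.496, -0.3982] err 0.048
corkb area px 449
corkc area px 454
cork area 854
tile [0.425, -0.2236, 0.1001] err 0.056
tip 0.014
[[[112, 115, 115], [111, 117, 115], [114, 119, 117], [90, 92, 93], [110, 116, 116], [58, 63, 67]], [[111, 115, 114], [81, 84, 86], [27, 33, 39], [28, 31, 41], [44, 37, 37], [107, 113, 114]], [[113, 117, 115], [31, 35, 40], [33, 38, 44], [34, 39, 45], [35, 37, 45], [88, 51, 32]]]
real	0m3.050s
user	0m3.507s
sys	0m0.255s
```

View pics/v4.png

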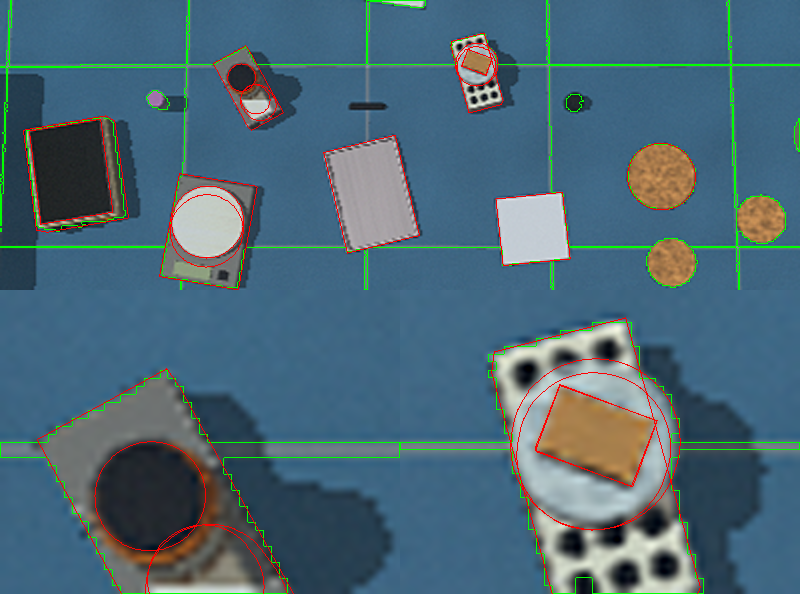

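```bash
cat > g.py <<'E'
# usage: g.py x y z yaw  [more waypoints...]; prints, per call, the shift (cm, tool axes) and turn
import sys,numpy as np
from workcell import get_obs
from scipy.spatial.transform import Rotation as R
o=get_obs(); r=R.from_quat(o["tool_rot"]).as_matrix(); p=np.array(o["eef_pos"]); a=np.arctan2(r[1,0],r[0,0])
print("t",round(o["clock"],2),"p",p.round(4),"yaw",round(a,3),"tilt",round(float(np.arccos(-r[2,2])),4),"q6",round(o["joint_pos"][5],2),"F",np.round(o["ft_force"],1),"w",round(o["grip_width"],4))
v=list(map(float,sys.argv[1:]))
for k in range(0,len(v),4):
    g=np.array(v[k:k+3]); b=v[k+3]; d=(b-a+np.pi/2)%np.pi-np.pi/2 if abs(b-a)>1.7 else b-a
    D=g-p; n=max(1,int(np.ceil(max(np.linalg.norm(D)/.18,abs(d)/.58))))
    for i in range(n):
        ai=a+d*i/n; c,s=np.cos(ai),np.sin(ai); e=D/n
        print("->",v[k:k+4],f"call {i+1}/{n}: [{100*(c*e[0]+s*e[1]):.2f}, {100*(s*e[0]-c*e[1]):.2f}, {-100*e[2]:.2f}] turn {-d/n:.3f}")
    p=g; a=a+d
E
python3 g.py .6404 -.1464 .14 1.207 .6404 -.1464 .073 1.207
```

```text
t 2.1 p [ 0.1395 -0.4801  0.2453] yaw 0.283 tilt 0.0001 q6 1.57 F [0.2 0.3 0.4] w 0.0856
-> [0.6404, -0.1464, 0.14, 1.207] call 1/4: [14.35, -4.52, 2.63] turn -0.231
-> [0.6404, -0.1464, 0.14, 1.207] call 2/4: [15.01, -1.11, 2.63] turn -0.231
-> [0.6404, -0.1464, 0.14, 1.207] call 3/4: [14.86, 2.35, 2.63] turn -0.231
-> [0.6404, -0.1464, 0.14, 1.207] call 4/4: [13.93, 5.70, 2.63] turn -0.231
-> [0.6404, -0.1464, 0.073, 1.207] call 1/1: [0.00, 0.00, 6.70] turn -0.000
```

Request:
arm_command(
  translation=[
    [14.35,-4.52,2.63],
    [14.35,-4.52,2.63],
    [14.35,-4.52,2.63],
    [14.35,-4.52,2.63],
    [14.35,-4.52,2.63],
  ],
  turn=[-0.231,-0.231,-0.231,-0.231,-0.231],
  hand=[0,0,0,0,0],
)

```text
clock: 2.52
eef_pos: [0.2677, -0.3935, 0.218]
tool_rot: [0.966, 0.257, 0.001, -0.001]
ft_force: [-0.0, -0.8, -0.7]
grip_width: 0.0855
```

Request:
arm_command(
  translation=[
    [15.0,-1.1,2.63],
    [15.0,-1.1,2.63],
    [15.0,-1.1,2.63],
    [15.0,-1.1,2.63],
    [15.0,-1.1,2.63],
  ],
  turn=[-0.231,-0.231,-0.231,-0.231,-0.231],
  hand=[0,0,0,0,0],
)

```text
clock: 2.93
eef_pos: [0.3931, -0.3109, 0.1917]
tool_rot: [0.93, 0.367, 0.001, -0.001]
ft_force: [-0.8, 0.1, -1.3]
grip_width: 0.0852
```

Request:
arm_command(
  translation=[
    [14.86,2.35,2.63],
    [14.86,2.35,2.63],
    [14.86,2.35,2.63],
    [14.86,2.35,2.63],
    [14.86,2.35,2.63],
  ],
  turn=[-0.231,-0.231,-0.231,-0.231,-0.231],
  hand=[0,0,0,0,0],
)

```text
clock: 3.35
eef_pos: [0.5183, -0.2276, 0.1652]
tool_rot: [0.882, 0.471, 0.001, -0.0]
ft_force: [0.1, -0.4, 0.0]
grip_width: 0.0857
```

Request:
arm_command(
  translation=[
    [13.93,5.7,2.6],
    [13.93,5.7,2.6],
    [13.93,5.7,2.6],
    [13.93,5.7,2.6],
    [13.93,5.7,2.6],
  ],
  turn=[-0.231,-0.231,-0.231,-0.231,-0.231],
  hand=[0,0,0,0,0],
)

```text
clock: 3.77
eef_pos: [0.6433, -0.1441, 0.1385]
tool_rot: [0.822, 0.569, 0.0, -0.0]
ft_force: [0.2, -0.8, 0.7]
grip_width: 0.085
```

```bash
python3 g.py .6404 -.1464 .14 1.207 .6404 -.1464 .073 1.207
```

```text
t 3.77 p [ 0.6433 -0.1441  0.1385] yaw 1.211 tilt 0.0011 q6 1.71 F [ 0.2 -0.8  0.7] w 0.085
-> [0.6404, -0.1464, 0.14, 1.207] call 1/1: [-0.32, -0.19, -0.15] turn 0.004
-> [0.6404, -0.1464, 0.073, 1.207] call 1/1: [0.00, 0.00, 6.70] turn -0.000
```

Request:
arm_command(
  translation=[
    [-0.3,-0.2,2],
    [-0.3,-0.2,4],
    [-0.3,-0.2,5.5],
    [-0.3,-0.2,6.5],
    [-0.3,-0.2,6.5],
  ],
  turn=[0,0,0,0,0],
  hand=[0,0,0,0,0],
)

```text
clock: 4.18
eef_pos: [0.6349, -0.1497, 0.0729]
tool_rot: [0.824, 0.567, -0.002, -0.002]
ft_force: [0.2, -0.7, -0.5]
grip_width: 0.0853
```

Request:
arm_command(
  translation=[
    [0,0,0],
    [0,0,0],
    [0,0,0],
    [0,0,0],
    [0,0,0],
  ],
  turn=[0,0,0,0,0],
  hand=[0.5,0.6,0.7,0.7,0.7],
)

```text
clock: 4.6
eef_pos: [0.638, -0.1488, 0.0764]
tool_rot: [0.823, 0.567, 0.001, 0.001]
ft_force: [-0.3, 0.4, 0.4]
grip_width: 0.0263
```

Request:
arm_command(
  translation=[
    [0,0,0],
    [0,0,0],
    [0,0,0],
    [0,0,0],
    [0,0,0],
  ],
  turn=[0,0,0,0,0],
  hand=[1,1,1,1,1],
)

```text
clock: 5.02
eef_pos: [0.6382, -0.1487, 0.0766]
tool_rot: [0.823, 0.568, 0.001, 0.001]
ft_force: [-0.2, -0.6, 5.1]
grip_width: 0.0197
```

```bash
python3 g.py .6404 -.1464 .16 1.207 .425 -.2236 .12 1.207 .425 -.2236 .026 1.207
python3 - <<'E'
from h import *
p,d=camera("side"); cv2.imwrite("pics/s1.png",cv2.resize(p[130:280,230:430,::-1],None,fx=3,fy=3,interpolation=2))
E
```

```text
t 5.02 p [ 0.6382 -0.1487  0.0766] yaw 1.207 tilt 0.002 q6 1.71 F [-0.2 -0.6  5.1] w 0.0197
-> [0.6404, -0.1464, 0.16, 1.207] call 1/1: [0.30, 0.13, -8.34] turn -0.000
-> [0.425, -0.2236, 0.12, 1.207] call 1/2: [-7.44, -8.69, 2.00] turn -0.000
-> [0.425, -0.2236, 0.12, 1.207] call 2/2: [-7.44, -8.69, 2.00] turn -0.000
-> [0.425, -0.2236, 0.026, 1.207] call 1/1: [0.00, 0.00, 9.40] turn -0.000
```

View pics/s1.png

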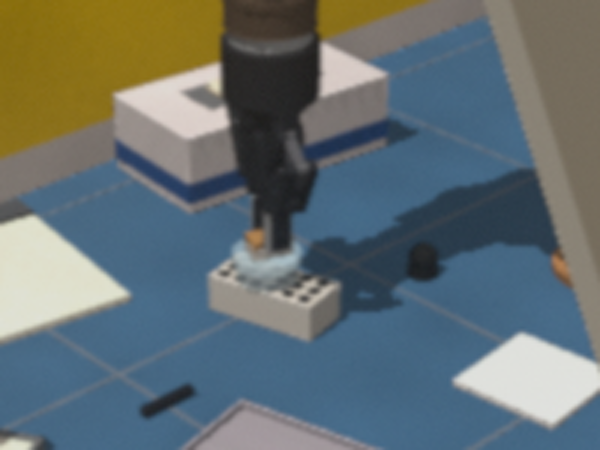

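Request:
arm_command(
  translation=[
    [0,0,-1],
    [0,0,-3],
    [0,0,-5.5],
    [0,0,-8],
    [0,0,-8],
  ],
  turn=[0,0,0,0,0],
  hand=[1,1,1,1,1],
)

```text
clock: 5.48
eef_pos: [0.6403, -0.1492, 0.1617]
tool_rot: [0.823, 0.567, 0.003, 0.003]
ft_force: [1.7, 0.3, 0.6]
grip_width: 0.0203
```

Request:
arm_command(
  translation=[
    [-1.5,-1.7,0],
    [-3,-3.5,0],
    [-4.6,-5.4,0],
    [-6.0,-7.1,0],
    [-7.4,-8.7,0],
  ],
  turn=[0,0,0,0,0],
  hand=[1,1,1,1,1],
)

```text
clock: 5.9
eef_pos: [0.5281, -0.1867, 0.1549]
tool_rot: [0.823, 0.568, -0.0, -0.001]
ft_force: [0.4, -0.1, -0.6]
grip_width: 0.0202
```

Request:
arm_command(
  translation=[
    [-1.8,-2,0],
    [-3.6,-4.2,0],
    [-5.6,-6.6,2],
    [-7.2,-8.4,4],
    [-7.2,-8.4,4],
  ],
  turn=[0,0,0,0,0],
  hand=[1,1,1,1,1],
)

```text
clock: 6.32
eef_pos: [0.4176, -0.2227, 0.1111]
tool_rot: [0.824, 0.566, -0.003, -0.005]
ft_force: [-2.6, 0.7, -1.0]
grip_width: 0.0201
```

Request:
arm_command(
  translation=[
    [0,0,0],
    [0,0,0],
    [0,0,0],
  ],
  turn=[0,0,0],
  hand=[1,1,1],
)

```text
clock: 6.57
eef_pos: [0.4275, -0.2245, 0.1164]
tool_rot: [0.823, 0.568, 0.001, 0.001]
ft_force: [-0.3, 0.5, -0.2]
grip_width: 0.0201
```

```bash
python3 g.py .424 -.2264 .028 1.207
```

```text
t 6.57 p [ 0.4275 -0.2245  0.1164] yaw 1.208 tilt 0.0028 q6 1.45 F [-0.3  0.5 -0.2] w 0.0201
-> [0.424, -0.2264, 0.028, 1.207] call 1/1: [-0.30, -0.26, 8.84] turn 0.001
```

Holding it (20 mm opening). Lower gently onto the tile.

Request:
arm_command(
  translation=[
    [-0.3,-0.2,2.5],
    [-0.3,-0.2,5],
    [-0.3,-0.2,7],
    [-0.3,-0.2,8],
    [-0.3,-0.2,8.4],
  ],
  turn=[0,0,0,0,0],
  hand=[1,1,1,1,1],
)

```text
clock: 6.98
eef_pos: [0.4233, -0.2257, 0.0301]
tool_rot: [0.823, 0.568, -0.0, -0.001]
ft_force: [-0.0, 0.3, -1.0]
grip_width: 0.02
```

Request:
arm_command(
  translation=[
    [0,0,0.2],
    [0,0,0.4],
    [0,0,0.4],
    [0,0,0.4],
  ],
  turn=[0,0,0,0],
  hand=[1,1,1,1],
)

```text
clock: 7.32
eef_pos: [0.4237, -0.2266, 0.0283]
tool_rot: [0.823, 0.568, 0.0, 0.001]
ft_force: [-0.0, -0.1, -0.1]
grip_width: 0.0197
```

```bash
python3 g.py .424 -.2264 .027 1.207
python3 - <<'E'
from h import *
p,d=camera("side"); cv2.imwrite("pics/s2.png",cv2.resize(p[190:310,330:490,::-1],None,fx=3,fy=3,interpolation=2))
E
```

```text
t 7.32 p [ 0.4237 -0.2266  0.0283] yaw 1.207 tilt 0.0019 q6 1.44 F [-0.  -0.1 -0.1] w 0.0197
-> [0.424, -0.2264, 0.027, 1.207] call 1/1: [0.03, 0.02, 0.13] turn 0.000
```

View pics/s2.png

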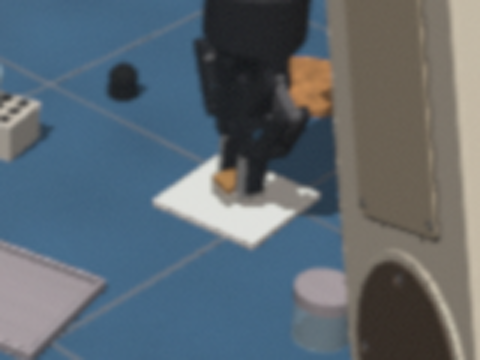

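Request:
arm_command(
  translation=[
    [0,0,0.1],
    [0,0,0.15],
    [0,0,0.15],
  ],
  turn=[0,0,0],
  hand=[1,1,1],
)

```text
clock: 7.62
eef_pos: [0.4232, -0.2265, 0.0265]
tool_rot: [0.823, 0.567, 0.0, 0.001]
ft_force: [-1.1, 1.0, 4.0]
grip_width: 0.0202
```

Request:
arm_command(
  translation=[
    [0,0,0],
    [0,0,0],
    [0,0,0],
    [0,0,0],
    [0,0,0],
  ],
  turn=[0,0,0,0,0],
  hand=[0.6,0.5,0.3,0.2,0],
)

```text
clock: 8.03
eef_pos: [0.4226, -0.2262, 0.0258]
tool_rot: [0.823, 0.567, -0.0, -0.0]
ft_force: [0.1, -0.3, 0.3]
grip_width: 0.0771
```

Request:
arm_command(
  translation=[
    [0,0,-1],
    [0,0,-4],
    [0,0,-8],
    [0,0,-11],
    [0,0,-11],
  ],
  turn=[0,0,0,0,0],
  hand=[0,0,0,0,0],
)

```text
clock: 8.45
eef_pos: [0.4267, -0.2284, 0.143]
tool_rot: [0.823, 0.567, 0.003, 0.006]
ft_force: [0.5, -0.5, -0.3]
grip_width: 0.0853
```

```bash
cat > look.py <<'E'
from h import *
import sys
p,d=camera("top"); cv2.imwrite(f"pics/{sys.argv[1]}.png",p[:,:,::-1])
E
python3 look.py t1; python3 g.py .6411 -.147 .14 1.207 .6411 -.147 .058 1.207
```

```text
t 8.5 p [ 0.4255 -0.2277  0.1403] yaw 1.207 tilt 0.0091 q6 1.44 F [-0.1  0.1  0.4] w 0.0851
-> [0.6411, -0.147, 0.14, 1.207] call 1/2: [7.61, 8.64, 0.01] turn -0.000
-> [0.6411, -0.147, 0.14, 1.207] call 2/2: [7.61, 8.64, 0.01] turn -0.000
-> [0.6411, -0.147, 0.058, 1.207] call 1/1: [0.00, 0.00, 8.20] turn -0.000
```

```bash
cat > m2.py <<'E'
from h import *
p=cv2.imread("pics/t1.png")[:,:,::-1].copy(); h,s,v=hsv(p); F=fg(p)
rb=lambda q:[box(*q[:3],.096,.046,0,.032),cyl(q[3],q[4],.0255,.032,.046),cyl(q[3],q[4],.028,.046,.056)]
q,e=fit("top",F,(174,226,340,380),rb,[.636,-.148,.26,.64,-.147],[.01,.01,.1,.01,.01]); print(q.round(4),e)
o=(174,330);f=8
im=cv2.resize(p[174:229,330:390],None,fx=f,fy=f,interpolation=2)[:,:,::-1].copy()
for P in rb(q): cv2.polylines(im,[np.round(((hullpx("top",P)-[o[1]-.5,o[0]-.5])*f-.5)*16).astype(np.int32)],True,(0,0,255),1,shift=4)
cv2.imwrite("pics/v5.png",im)
E
python3 m2.py;python3 g.py .6411 -.147 .14 .26 .6411 -.147 .049 .26
```

```text
[ 0.6365 -0.1485  0.2538  0.6411 -0.1463] 0.12435850501060486
t 8.5 p [ 0.4255 -0.2277  0.1403] yaw 1.207 tilt 0.0091 q6 1.44 F [-0.1  0.1  0.4] w 0.0851
-> [0.6411, -0.147, 0.14, 0.26] call 1/2: [7.61, 8.64, 0.01] turn 0.473
-> [0.6411, -0.147, 0.14, 0.26] call 2/2: [10.71, 4.22, 0.01] turn 0.473
-> [0.6411, -0.147, 0.049, 0.26] call 1/1: [0.00, 0.00, 9.10] turn -0.000
```

View pics/v5.png

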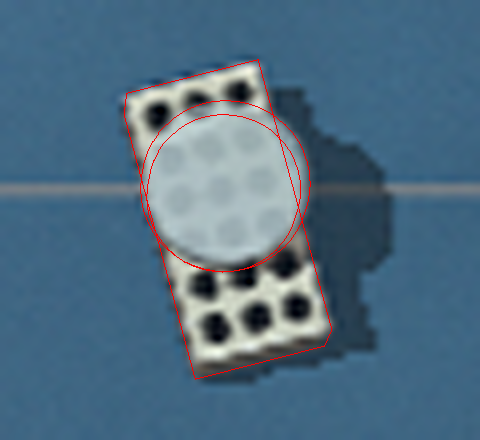

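Request:
arm_command(
  translation=[
    [7.6,8.6,0],
    [7.6,8.6,0],
    [7.6,8.6,0],
    [7.6,8.6,0],
    [7.6,8.6,0],
  ],
  turn=[0.473,0.473,0.473,0.473,0.473],
  hand=[0,0,0,0,0],
)

```text
clock: 8.92
eef_pos: [0.5308, -0.1847, 0.1345]
tool_rot: [0.933, 0.359, -0.001, -0.001]
ft_force: [-1.3, 0.1, -0.6]
grip_width: 0.0849
```

Request:
arm_command(
  translation=[
    [10.7,4.2,0],
    [10.7,4.2,0],
    [10.7,4.2,0],
    [10.7,4.2,0],
    [10.7,4.2,0],
  ],
  turn=[0.473,0.473,0.473,0.473,0.473],
  hand=[0,0,0,0,0],
)

```text
clock: 9.33
eef_pos: [0.6375, -0.1448, 0.1341]
tool_rot: [0.991, 0.131, -0.002, -0.0]
ft_force: [-0.3, 0.2, -1.1]
grip_width: 0.0853
```

Request:
arm_command(
  translation=[
    [0,0,0],
    [0,0,0],
    [0,0,0],
  ],
  turn=[0,0,0],
  hand=[0,0,0],
)

```text
clock: 9.58
eef_pos: [0.6364, -0.1462, 0.136]
tool_rot: [0.991, 0.13, -0.0, -0.0]
ft_force: [0.7, -0.0, 1.1]
grip_width: 0.0856
```

```bash
python3 g.py .6411 -.1463 .049 .26
```

```text
t 9.58 p [ 0.6364 -0.1462  0.136 ] yaw 0.261 tilt 0.001 q6 2.65 F [ 0.7 -0.   1.1] w 0.0856
-> [0.6411, -0.1463, 0.049, 0.26] call 1/1: [0.45, 0.13, 8.70] turn 0.001
```

Request:
arm_command(
  translation=[
    [0.45,0.1,3],
    [0.45,0.1,6],
    [0.45,0.1,7.7],
    [0.45,0.1,8.7],
    [0.45,0.1,8.7],
  ],
  turn=[0,0,0,0,0],
  hand=[0,0,0,0,0],
)

```text
clock: 10.0
eef_pos: [0.6398, -0.1453, 0.0464]
tool_rot: [0.992, 0.13, -0.003, -0.001]
ft_force: [0.1, -0.0, -0.5]
grip_width: 0.0854
```

Request:
arm_command(
  translation=[
    [0,0,0],
    [0,0,0],
    [0,0,0],
    [0,0,0],
    [0,0,0],
  ],
  turn=[0,0,0,0,0],
  hand=[0.2,0.25,0.3,0.35,1],
)

```text
clock: 10.42
eef_pos: [0.6439, -0.1457, 0.0516]
tool_rot: [0.992, 0.13, 0.002, 0.001]
ft_force: [-0.4, 0.6, 5.4]
grip_width: 0.0534
```

Request:
arm_command(
  translation=[
    [0,0,0],
    [0,0,0],
    [0,0,0],
    [0,0,0],
    [0,0,0],
  ],
  turn=[0,0,0,0,0],
  hand=[1,1,1,1,1],
)

```text
clock: 10.83
eef_pos: [0.6439, -0.1457, 0.0516]
tool_rot: [0.992, 0.13, 0.002, 0.001]
ft_force: [-1.3, -0.7, 5.8]
grip_width: 0.0538
```

```bash
python3 g.py .6411 -.1463 .16 .26
python3 - <<'E'
from h import *
p,d=camera("side"); cv2.imwrite("pics/s3.png",cv2.resize(p[130:260,260:400,::-1],None,fx=4,fy=4,interpolation=2))
E
```

```text
t 10.83 p [ 0.6439 -0.1457  0.0516] yaw 0.261 tilt 0.0045 q6 2.66 F [-1.3 -0.7  5.8] w 0.0538
-> [0.6411, -0.1463, 0.16, 0.26] call 1/1: [-0.29, -0.02, -10.84] turn 0.001
```

View pics/s3.png

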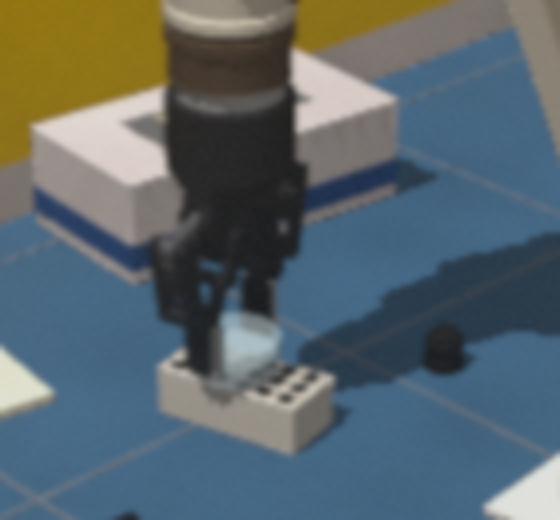

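Request:
arm_command(
  translation=[
    [0,0,-1],
    [0,0,-3.5],
    [0,0,-6.5],
    [0,0,-9.5],
    [0,0,-10.5],
  ],
  turn=[0,0,0,0,0],
  hand=[1,1,1,1,1],
)

```text
clock: 11.3
eef_pos: [0.6448, -0.1457, 0.1601]
tool_rot: [0.991, 0.13, 0.004, 0.001]
ft_force: [0.7, 0.3, -0.6]
grip_width: 0.0534
```

```bash
python3 g.py .4338 .2145 .13 1.0
```

```text
t 11.3 p [ 0.6448 -0.1457  0.1601] yaw 0.261 tilt 0.0086 q6 2.66 F [ 0.7  0.3 -0.6] w 0.0534
-> [0.4338, 0.2145, 0.13, 1.0] call 1/3: [-3.70, -13.41, 1.00] turn -0.246
-> [0.4338, 0.2145, 0.13, 1.0] call 2/3: [-0.32, -13.91, 1.00] turn -0.246
-> [0.4338, 0.2145, 0.13, 1.0] call 3/3: [3.09, -13.57, 1.00] turn -0.246
```

Request:
arm_command(
  translation=[
    [-0.5,-1.8,0.2],
    [-1.3,-4.5,0.4],
    [-2.1,-7.5,0.6],
    [-2.9,-10.5,0.8],
    [-3.7,-13.4,1],
  ],
  turn=[-0.05,-0.1,-0.15,-0.2,-0.246],
  hand=[1,1,1,1,1],
)

```text
clock: 11.72
eef_pos: [0.5708, -0.0242, 0.1436]
tool_rot: [0.968, 0.252, -0.0, -0.0]
ft_force: [-0.5, -0.0, -0.3]
grip_width: 0.0536
```

Request:
arm_command(
  translation=[
    [0,-2.8,0.2],
    [-0.1,-5.6,0.4],
    [-0.2,-8.4,0.6],
    [-0.2,-11.2,0.8],
    [-0.3,-13.9,1],
  ],
  turn=[-0.05,-0.1,-0.15,-0.2,-0.246],
  hand=[1,1,1,1,1],
)

```text
clock: 12.13
eef_pos: [0.5009, 0.096, 0.1338]
tool_rot: [0.93, 0.369, -0.0, -0.0]
ft_force: [-0.1, 1.0, -1.0]
grip_width: 0.0537
```

Request:
arm_command(
  translation=[
    [0.7,-3.0,0.2],
    [1.4,-6.2,0.4],
    [2.1,-9.4,0.6],
    [2.8,-12.3,0.8],
    [3.1,-13.6,1],
  ],
  turn=[-0.05,-0.1,-0.15,-0.2,-0.246],
  hand=[1,1,1,1,1],
)

```text
clock: 12.55
eef_pos: [0.4294, 0.2178, 0.1238]
tool_rot: [0.876, 0.481, -0.0, -0.001]
ft_force: [0.5, 0.5, -0.1]
grip_width: 0.0539
```

Request:
arm_command(
  translation=[
    [0,0,0],
    [0,0,0],
    [0,0,0],
  ],
  turn=[0,0,0],
  hand=[1,1,1],
)

```text
clock: 12.8
eef_pos: [0.4319, 0.2148, 0.124]
tool_rot: [0.878, 0.478, 0.0, 0.0]
ft_force: [0.2, -0.2, -0.6]
grip_width: 0.0537
```

```bash
python3 g.py .4338 .2145 .0516 1.0
```

```text
t 12.8 p [0.4319 0.2148 0.124 ] yaw 0.998 tilt 0.0005 q6 2.61 F [ 0.2 -0.2 -0.6] w 0.0537
-> [0.4338, 0.2145, 0.0516, 1.0] call 1/1: [0.08, 0.18, 7.24] turn -0.002
```

Request:
arm_command(
  translation=[
    [0.1,0.2,2.5],
    [0.1,0.2,4.7],
    [0.1,0.2,6.2],
    [0.1,0.2,6.9],
    [0.1,0.2,7.1],
  ],
  turn=[0,0,0,0,0],
  hand=[1,1,1,1,1],
)

```text
clock: 13.22
eef_pos: [0.4335, 0.2135, 0.0516]
tool_rot: [0.878, 0.478, -0.001, 0.0]
ft_force: [-1.0, 0.3, -1.4]
grip_width: 0.0533
```

Request:
arm_command(
  translation=[
    [0,0,0.1],
    [0,0,0.2],
    [0,0,0.2],
  ],
  turn=[0,0,0],
  hand=[1,1,1],
)

```text
clock: 13.47
eef_pos: [0.4347, 0.2152, 0.0518]
tool_rot: [0.878, 0.479, 0.001, 0.0]
ft_force: [-0.8, 0.1, -0.2]
grip_width: 0.0539
```

```bash
python3 g.py .4338 .2145 .0496 1.0
```

```text
t 13.47 p [0.4347 0.2152 0.0518] yaw 0.998 tilt 0.0019 q6 2.6 F [-0.8  0.1 -0.2] w 0.0539
-> [0.4338, 0.2145, 0.0496, 1.0] call 1/1: [-0.11, -0.04, 0.22] turn -0.002
```

Request:
arm_command(
  translation=[
    [-0.1,0,0.1],
    [-0.1,0,0.2],
    [-0.1,0,0.2],
  ],
  turn=[0,0,0],
  hand=[1,1,1],
)

```text
clock: 13.72
eef_pos: [0.4337, 0.2143, 0.0496]
tool_rot: [0.878, 0.479, 0.001, 0.0]
ft_force: [-0.4, -1.6, 2.5]
grip_width: 0.0534
```

Request:
arm_command(
  translation=[
    [0,0,0.05],
    [0,0,0.05],
    [0,0,0.05],
    [0,0,0.05],
    [0,0,0.05],
  ],
  turn=[0,0,0,0,0],
  hand=[0.3,0.2,0.1,0,0],
)

```text
clock: 14.13
eef_pos: [0.4333, 0.2142, 0.0484]
tool_rot: [0.878, 0.479, -0.0, -0.0]
ft_force: [-0.4, 0.1, 0.3]
grip_width: 0.0855
```

Request:
arm_command(
  translation=[
    [0,0,0],
    [0,0,-2],
    [0,0,-5],
    [0,0,-9],
    [0,0,-11],
  ],
  turn=[0,0,0,0,0],
  hand=[0,0,0,0,0],
)

```text
clock: 14.55
eef_pos: [0.4346, 0.2148, 0.1621]
tool_rot: [0.878, 0.479, 0.002, 0.0]
ft_force: [0.5, -0.1, 1.0]
grip_width: 0.0855
```

```bash
python3 g.py .615 .162 .18 1.0 .615 .162 .06 1.0
```

```text
t 14.55 p [0.4346 0.2148 0.1621] yaw 0.999 tilt 0.0044 q6 2.6 F [ 0.5 -0.1  1. ] w 0.0855
-> [0.615, 0.162, 0.18, 1.0] call 1/2: [2.66, 9.01, -0.89] turn -0.001
-> [0.615, 0.162, 0.18, 1.0] call 2/2: [2.66, 9.01, -0.89] turn -0.001
-> [0.615, 0.162, 0.06, 1.0] call 1/1: [0.00, 0.00, 12.00] turn -0.000
```

Request:
arm_command(
  translation=[
    [2.7,9,-0.6],
    [2.7,9,-0.6],
    [2.7,9,-0.6],
    [2.7,9,-0.6],
  ],
  turn=[0,0,0,0],
  hand=[0,0,0,0],
)

```text
clock: 14.88
eef_pos: [0.5268, 0.1873, 0.1646]
tool_rot: [0.879, 0.478, 0.001, 0.0]
ft_force: [0.1, 0.6, -0.2]
grip_width: 0.0854
```

Request:
arm_command(
  translation=[
    [2.7,9,0],
    [2.7,9,0],
    [2.7,9,0],
    [2.7,9,0],
    [2.7,9,0],
  ],
  turn=[0,0,0,0,0],
  hand=[0,0,0,0,0],
)

```text
clock: 15.3
eef_pos: [0.6129, 0.162, 0.1633]
tool_rot: [0.878, 0.479, -0.001, -0.001]
ft_force: [-1.3, -0.1, -0.2]
grip_width: 0.0855
```

Request:
arm_command(
  translation=[
    [0,0,0],
    [0,0,0],
  ],
  turn=[0,0],
  hand=[0,0],
)

```text
clock: 15.47
eef_pos: [0.6123, 0.1628, 0.1645]
tool_rot: [0.878, 0.479, -0.001, -0.0]
ft_force: [-0.5, -0.2, 0.7]
grip_width: 0.0855
```

```bash
python3 g.py .6168 .1616 .052 1.0
```

```text
t 15.47 p [0.6123 0.1628 0.1645] yaw 1.0 tilt 0.0012 q6 2.4 F [-0.5 -0.2  0.7] w 0.0855
-> [0.6168, 0.1616, 0.052, 1.0] call 1/1: [0.14, 0.44, 11.25] turn 0.000
```

Request:
arm_command(
  translation=[
    [0.15,0.45,3],
    [0.15,0.45,6],
    [0.15,0.45,9],
    [0.15,0.45,10.5],
    [0.15,0.45,11.2],
  ],
  turn=[0,0,0,0,0],
  hand=[0,0,0,0,0],
)

```text
clock: 15.88
eef_pos: [0.6151, 0.1611, 0.0495]
tool_rot: [0.878, 0.479, -0.003, -0.001]
ft_force: [-0.3, 0.2, 0.1]
grip_width: 0.0852
```

Request:
arm_command(
  translation=[
    [0,0,0],
    [0,0,0],
    [0,0,0],
    [0,0,0],
    [0,0,0],
  ],
  turn=[0,0,0,0,0],
  hand=[0.2,0.3,0.4,0.45,0.5],
)

```text
clock: 16.3
eef_pos: [0.6194, 0.1614, 0.0542]
tool_rot: [0.878, 0.479, 0.001, 0.0]
ft_force: [0.4, 0.4, -0.1]
grip_width: 0.0426
```

Request:
arm_command(
  translation=[
    [0,0,0],
    [0,0,0],
    [0,0,0],
    [0,0,0],
    [0,0,0],
  ],
  turn=[0,0,0,0,0],
  hand=[1,1,1,1,1],
)

```text
clock: 16.72
eef_pos: [0.6195, 0.1614, 0.0544]
tool_rot: [0.878, 0.479, 0.002, 0.0]
ft_force: [-0.5, 0.8, 5.5]
grip_width: 0.0402
```

Request:
arm_command(
  translation=[
    [0,0,-1],
    [0,0,-3.5],
    [0,0,-6.5],
    [0,0,-9],
    [0,0,-9],
  ],
  turn=[0,0,0,0,0],
  hand=[1,1,1,1,1],
)

```text
clock: 17.13
eef_pos: [0.622, 0.1617, 0.1496]
tool_rot: [0.878, 0.479, 0.005, 0.001]
ft_force: [1.0, -0.2, 0.3]
grip_width: 0.0404
```

```bash
python3 g.py .4975 -.396 .12 1.0; python3 look.py t2
python3 - <<'E'
from h import *
p,d=camera("side"); cv2.imwrite("pics/s4.png",cv2.resize(p[160:310,160:330,::-1],None,fx=3,fy=3,interpolation=2))
E
```

```text
t 17.13 p [0.622  0.1617 0.1496] yaw 0.999 tilt 0.0112 q6 2.4 F [ 1.  -0.2  0.3] w 0.0404
-> [0.4975, -0.396, 0.12, 1.0] call 1/4: [-13.41, 4.93, 0.74] turn -0.000
-> [0.4975, -0.396, 0.12, 1.0] call 2/4: [-13.41, 4.93, 0.74] turn -0.000
-> [0.4975, -0.396, 0.12, 1.0] call 3/4: [-13.41, 4.92, 0.74] turn -0.000
-> [0.4975, -0.396, 0.12, 1.0] call 4/4: [-13.41, 4.92, 0.74] turn -0.000
```

View pics/s4.png

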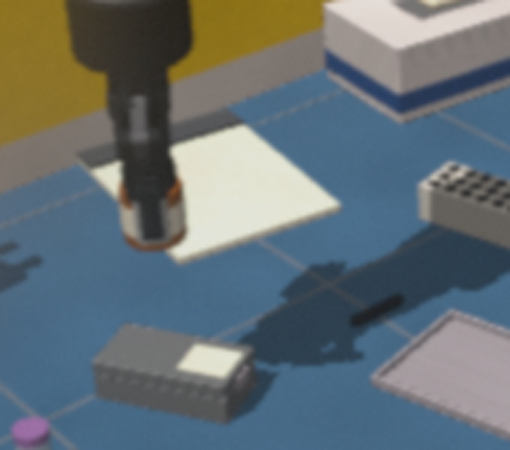

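Request:
arm_command(
  translation=[
    [-1.5,0.6,0],
    [-4,1.5,0.2],
    [-7,2.6,0.4],
    [-10.2,3.8,0.6],
    [-13.4,4.9,0.7],
  ],
  turn=[0,0,0,0,0],
  hand=[1,1,1,1,1],
)

```text
clock: 17.65
eef_pos: [0.5848, 0.0199, 0.133]
tool_rot: [0.878, 0.479, -0.002, -0.001]
ft_force: [0.5, -0.9, -1.4]
grip_width: 0.0405
```

Request:
arm_command(
  translation=[
    [-2.8,1,0],
    [-5.6,2,0.2],
    [-8.2,3,0.4],
    [-10.8,4,0.6],
    [-13.4,4.9,0.7],
  ],
  turn=[0,0,0,0,0],
  hand=[1,1,1,1,1],
)

```text
clock: 18.07
eef_pos: [0.5533, -0.1193, 0.1263]
tool_rot: [0.878, 0.479, -0.002, -0.001]
ft_force: [1.2, -0.9, -1.3]
grip_width: 0.0405
```

Request:
arm_command(
  translation=[
    [-2.8,1,0],
    [-5.6,2,0.2],
    [-8.2,3,0.4],
    [-10.8,4,0.6],
    [-13.4,4.9,0.7],
  ],
  turn=[0,0,0,0,0],
  hand=[1,1,1,1,1],
)

```text
clock: 18.48
eef_pos: [0.5219, -0.2579, 0.1192]
tool_rot: [0.878, 0.479, -0.001, -0.002]
ft_force: [0.3, -0.4, -1.8]
grip_width: 0.0406
```

Request:
arm_command(
  translation=[
    [-3.2,1.2,0],
    [-6.6,2.4,0.2],
    [-9.8,3.6,0.4],
    [-12,4.4,0.6],
    [-13.4,4.9,0.7],
  ],
  turn=[0,0,0,0,0],
  hand=[1,1,1,1,1],
)

```text
clock: 18.9
eef_pos: [0.4901, -0.3983, 0.1121]
tool_rot: [0.879, 0.477, -0.001, -0.002]
ft_force: [0.5, -0.4, -1.2]
grip_width: 0.0406
```

Request:
arm_command(
  translation=[
    [0,0,0],
    [0,0,0],
    [0,0,0],
  ],
  turn=[0,0,0],
  hand=[1,1,1],
)

```text
clock: 19.15
eef_pos: [0.4927, -0.3946, 0.1135]
tool_rot: [0.878, 0.479, -0.0, -0.001]
ft_force: [-0.4, -0.7, -1.4]
grip_width: 0.0405
```

```bash
python3 g.py .4968 -.397 .0324 1.0
python3 - <<'E'
from h import *
# refit scale dish, slidebox alone, rack alone, coverbox from t2
p=cv2.imread("pics/t2.png")[:,:,::-1].copy(); h,s,v=hsv(p); F=fg(p)
brown=(h>5)&(h<25)&(s>90)&(v>90)
for n,mk,roi,m,p0,sc in (("slide",F,(180,236,224,268),lambda q:[box(*q,.1,.05,0,.032)],[.616,.163,.51],[.01,.01,.1]),
 ("rack",F,(174,226,340,380),lambda q:[box(*q,.096,.046,0,.032)],[.636,-.148,.26],[.01,.01,.1]),
 ("cover",brown,(256,302,364,410),lambda q:[box(*q,.034,.022,.014,.022)],[.425,-.2236,1.2],[.01,.01,.1])):
    q,e=fit("top",mk,roi,m,p0,sc); print(n,q.round(4),round(e,3))
def e(o,c,r,f):
    return cv2.resize(p[o-r:o+r,c-r:c+r,::-1],(f,f),interpolation=2)
cv2.imwrite("pics/v6.png",np.hstack([e(278,226,32,380),e(278,386,32,380)]))
E
```

```text
t 19.15 p [ 0.4927 -0.3946  0.1135] yaw 0.999 tilt 0.0025 q6 1.47 F [-0.4 -0.7 -1.4] w 0.0405
-> [0.4968, -0.397, 0.0324, 1.0] call 1/1: [0.02, 0.48, 8.11] turn -0.001
slide [ 0.6004  0.1829 -0.1294] 0.509
rack [ 0.6365 -0.1486  0.2443] 0.243
cover [ 0.4248 -0.2235  1.1952] 0.241
```

View pics/v6.png

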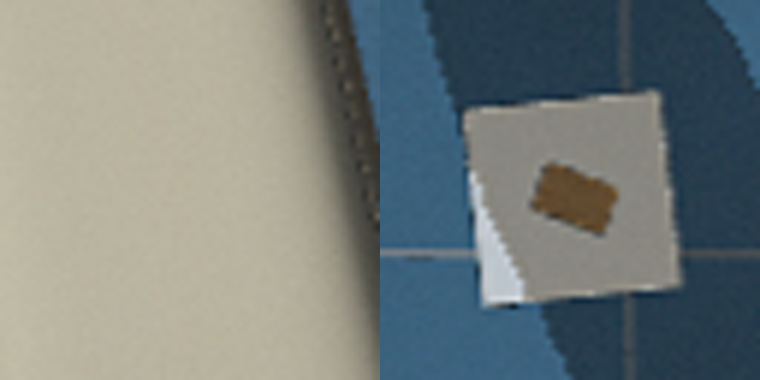

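Request:
arm_command(
  translation=[
    [0,0.5,2.5],
    [0,0.5,5],
    [0,0.5,7],
    [0,0.5,7.8],
    [0,0.5,8],
  ],
  turn=[0,0,0,0,0],
  hand=[1,1,1,1,1],
)

```text
clock: 19.57
eef_pos: [0.4965, -0.3959, 0.0322]
tool_rot: [0.877, 0.48, -0.001, -0.002]
ft_force: [0.1, 0.3, -2.7]
grip_width: 0.0406
```

Request:
arm_command(
  translation=[
    [0,0,0],
    [0,0,0],
    [0,0,0],
  ],
  turn=[0,0,0],
  hand=[1,1,1],
)

```text
clock: 19.82
eef_pos: [0.4986, -0.3991, 0.0363]
tool_rot: [0.878, 0.479, 0.001, 0.002]
ft_force: [-0.4, -0.0, -1.6]
grip_width: 0.0405
```

```bash
python3 g.py .4968 -.397 .0304 1.0
```

```text
t 19.82 p [ 0.4986 -0.3991  0.0363] yaw 0.999 tilt 0.0033 q6 1.47 F [-0.4 -0.  -1.6] w 0.0405
-> [0.4968, -0.397, 0.0304, 1.0] call 1/1: [0.08, -0.26, 0.59] turn -0.001
```

Request:
arm_command(
  translation=[
    [0,-0.2,0.2],
    [0,-0.2,0.4],
    [0,-0.2,0.5],
    [0,-0.2,0.6],
    [0,-0.2,0.6],
  ],
  turn=[0,0,0,0,0],
  hand=[1,1,1,1,1],
)

```text
clock: 20.23
eef_pos: [0.4957, -0.3977, 0.0304]
tool_rot: [0.878, 0.479, 0.0, 0.001]
ft_force: [-3.6, 2.0, 8.2]
grip_width: 0.0405
```

Request:
arm_command(
  translation=[
    [0,0,0],
    [0,0,0],
  ],
  turn=[0,0],
  hand=[1,1],
)

```text
clock: 20.4
eef_pos: [0.4958, -0.3977, 0.0304]
tool_rot: [0.878, 0.479, 0.0, 0.001]
ft_force: [-3.0, 2.1, 7.8]
grip_width: 0.0403
```

Request:
arm_command(
  translation=[
    [0,0,0],
    [0,0,0],
    [0,0,0],
    [0,0,0],
    [0,0,0],
  ],
  turn=[0,0,0,0,0],
  hand=[0.4,0.2,0,0,0],
)

```text
clock: 20.82
eef_pos: [0.4956, -0.3974, 0.0281]
tool_rot: [0.878, 0.479, -0.0, -0.0]
ft_force: [-0.3, 0.4, -0.5]
grip_width: 0.0852
```

Request:
arm_command(
  translation=[
    [0,0,-1],
    [0,0,-4],
    [0,0,-8],
    [0,0,-11],
    [0,0,-12],
  ],
  turn=[0,0,0,0,0],
  hand=[0,0,0,0,0],
)

```text
clock: 21.23
eef_pos: [0.4981, -0.3994, 0.1553]
tool_rot: [0.878, 0.479, 0.002, 0.005]
ft_force: [-0.0, -1.5, 1.0]
grip_width: 0.0848
```

```bash
python3 g.py .585 -.25 .15 2.2 .6365 -.1486 .12 3.391
```

```text
t 21.23 p [ 0.4981 -0.3994  0.1553] yaw 0.999 tilt 0.0102 q6 1.47 F [-0.  -1.5  1. ] w 0.0848
-> [0.585, -0.25, 0.15, 2.2] call 1/3: [5.76, -0.26, 0.18] turn -0.400
-> [0.585, -0.25, 0.15, 2.2] call 2/3: [5.40, 2.00, 0.18] turn -0.400
-> [0.585, -0.25, 0.15, 2.2] call 3/3: [4.19, 3.95, 0.18] turn -0.400
-> [0.6365, -0.1486, 0.12, 3.391] call 1/3: [1.72, 3.38, 1.00] turn -0.397
-> [0.6365, -0.1486, 0.12, 3.391] call 2/3: [0.28, 3.78, 1.00] turn -0.397
-> [0.6365, -0.1486, 0.12, 3.391] call 3/3: [-1.20, 3.60, 1.00] turn -0.397
```

Request:
arm_command(
  translation=[
    [5.8,-0.3,0],
    [5.8,-0.3,0],
    [5.8,-0.3,0],
    [5.8,-0.3,0],
  ],
  turn=[-0.4,-0.4,-0.4,-0.4],
  hand=[0,0,0,0],
)

```text
clock: 21.57
eef_pos: [0.5251, -0.3458, 0.1486]
tool_rot: [0.764, 0.646, -0.0, -0.0]
ft_force: [-0.7, 0.1, -0.2]
grip_width: 0.0857
```

Request:
arm_command(
  translation=[
    [5.4,2,0],
    [5.4,2,0],
    [5.4,2,0],
    [5.4,2,0],
  ],
  turn=[-0.4,-0.4,-0.4,-0.4],
  hand=[0,0,0,0],
)

```text
clock: 21.9
eef_pos: [0.5537, -0.2966, 0.1482]
tool_rot: [0.621, 0.784, -0.0, -0.0]
ft_force: [-0.9, -0.7, -0.1]
grip_width: 0.0857
```

Request:
arm_command(
  translation=[
    [4.2,4,0],
    [4.2,4,0],
    [4.2,4,0],
    [4.2,4,0],
  ],
  turn=[-0.4,-0.4,-0.4,-0.4],
  hand=[0,0,0,0],
)

```text
clock: 22.23
eef_pos: [0.583, -0.2472, 0.1482]
tool_rot: [0.454, 0.891, -0.0, -0.0]
ft_force: [-0.1, -0.4, -0.1]
grip_width: 0.0852
```

Request:
arm_command(
  translation=[
    [1.7,3.4,0],
    [1.7,3.4,0],
    [1.7,3.4,0],
    [1.7,3.4,0],
  ],
  turn=[-0.4,-0.4,-0.4,-0.4],
  hand=[0,0,0,0],
)

```text
clock: 22.57
eef_pos: [0.6001, -0.2144, 0.1482]
tool_rot: [0.269, 0.963, -0.0, -0.0]
ft_force: [-0.2, -0.6, 0.2]
grip_width: 0.0853
```

Request:
arm_command(
  translation=[
    [0.3,3.8,0],
    [0.3,3.8,0],
    [0.3,3.8,0],
    [0.3,3.8,0],
  ],
  turn=[-0.4,-0.4,-0.4,-0.4],
  hand=[0,0,0,0],
)

```text
clock: 22.9
eef_pos: [0.6172, -0.1803, 0.1483]
tool_rot: [0.073, 0.997, -0.0, -0.0]
ft_force: [-0.4, 0.4, 0.2]
grip_width: 0.0851
```

Request:
arm_command(
  translation=[
    [-1.2,3.6,2],
    [-1.2,3.6,2],
    [-1.2,3.6,2],
    [-1.2,3.6,2],
    [-1.2,3.6,2],
  ],
  turn=[-0.39,-0.39,-0.39,-0.39,-0.39],
  hand=[0,0,0,0,0],
)

```text
clock: 23.32
eef_pos: [0.6343, -0.1466, 0.1284]
tool_rot: [-0.12, 0.993, -0.0, -0.0]
ft_force: [-0.6, -0.5, 0.0]
grip_width: 0.0856
```

Request:
arm_command(
  translation=[
    [0,0,0],
    [0,0,0],
  ],
  turn=[0,0],
  hand=[0,0],
)

```text
clock: 23.48
eef_pos: [0.6345, -0.1464, 0.1288]
tool_rot: [-0.121, 0.993, -0.0, 0.0]
ft_force: [0.1, -0.4, 0.8]
grip_width: 0.0851
```

```bash
python3 g.py .6365 -.1486 .027 0.25
```

```text
t 23.48 p [ 0.6345 -0.1464  0.1288] yaw -2.899 tilt 0.0006 q6 -0.47 F [ 0.1 -0.4  0.8] w 0.0851
-> [0.6365, -0.1486, 0.027, 0.25] call 1/1: [-0.15, -0.26, 10.18] turn -0.007
```

Request:
arm_command(
  translation=[
    [-0.15,-0.25,3],
    [-0.15,-0.25,6],
    [-0.15,-0.25,8.5],
    [-0.15,-0.25,9.8],
    [-0.15,-0.25,10.3],
  ],
  turn=[0,0,0,0,0],
  hand=[0,0,0,0,0],
)

```text
clock: 23.9
eef_pos: [0.6343, -0.1476, 0.0222]
tool_rot: [-0.122, 0.993, 0.001, -0.003]
ft_force: [-0.3, -0.5, 1.1]
grip_width: 0.0854
```

Request:
arm_command(
  translation=[
    [0,0,0],
    [0,0,0],
    [0,0,0],
    [0,0,0],
    [0,0,0],
  ],
  turn=[0,0,0,0,0],
  hand=[0.2,0.3,0.4,0.45,0.5],
)

```text
clock: 24.32
eef_pos: [0.6382, -0.1482, 0.0278]
tool_rot: [-0.123, 0.992, -0.001, 0.002]
ft_force: [0.3, -0.2, 7.4]
grip_width: 0.0446
```

Request:
arm_command(
  translation=[
    [0,0,0],
    [0,0,0],
    [0,0,0],
    [0,0,0],
    [0,0,0],
  ],
  turn=[0,0,0,0,0],
  hand=[1,1,1,1,1],
)

```text
clock: 24.73
eef_pos: [0.6382, -0.1482, 0.0278]
tool_rot: [-0.123, 0.992, -0.001, 0.002]
ft_force: [-0.5, -1.2, 6.0]
grip_width: 0.0444
```

```bash
python3 g.py .6365 -.1486 .15 0.25
```

```text
t 24.73 p [ 0.6382 -0.1482  0.0278] yaw -2.895 tilt 0.0043 q6 -0.47 F [-0.5 -1.2  6. ] w 0.0444
-> [0.6365, -0.1486, 0.15, 0.25] call 1/1: [0.17, -0.00, -12.22] turn -0.003
```

Request:
arm_command(
  translation=[
    [0,0,-1],
    [0,0,-3.5],
    [0,0,-7],
    [0,0,-10.5],
    [0,0,-12.5],
  ],
  turn=[0,0,0,0,0],
  hand=[1,1,1,1,1],
)

```text
clock: 25.15
eef_pos: [0.6378, -0.1477, 0.155]
tool_rot: [-0.123, 0.992, -0.001, 0.002]
ft_force: [1.4, -0.9, -1.4]
grip_width: 0.045
```

```bash
python3 g.py .4995 .3933 .15 -2.97
```

```text
t 25.15 p [ 0.6378 -0.1477  0.155 ] yaw -2.894 tilt 0.0047 q6 -0.47 F [ 1.4 -0.9 -1.4] w 0.045
-> [0.4995, 0.3933, 0.15, -2.97] call 1/4: [0.04, 13.96, 0.13] turn 0.019
-> [0.4995, 0.3933, 0.15, -2.97] call 2/4: [0.31, 13.96, 0.13] turn 0.019
-> [0.4995, 0.3933, 0.15, -2.97] call 3/4: [0.57, 13.95, 0.13] turn 0.019
-> [0.4995, 0.3933, 0.15, -2.97] call 4/4: [0.83, 13.94, 0.13] turn 0.019
```

Request:
arm_command(
  translation=[
    [0,1.5,0],
    [0,4.2,0],
    [0,7.4,0],
    [0,10.7,0],
    [0,14,0],
  ],
  turn=[0,0.01,0.01,0.02,0.02],
  hand=[1,1,1,1,1],
)

```text
clock: 25.57
eef_pos: [0.6004, -0.0101, 0.1491]
tool_rot: [-0.113, 0.994, 0.0, -0.001]
ft_force: [0.2, 1.0, -1.1]
grip_width: 0.0448
```

Request:
arm_command(
  translation=[
    [0.1,2.8,0],
    [0.1,5.6,0],
    [0.2,8.4,0],
    [0.2,11.2,0],
    [0.3,14,0],
  ],
  turn=[0,0.01,0.01,0.02,0.02],
  hand=[1,1,1,1,1],
)

```text
clock: 25.98
eef_pos: [0.5658, 0.1256, 0.1491]
tool_rot: [-0.103, 0.995, 0.0, -0.001]
ft_force: [-0.3, 0.2, -2.7]
grip_width: 0.0446
```

Request:
arm_command(
  translation=[
    [0.1,2.8,0],
    [0.2,5.6,0],
    [0.3,8.4,0],
    [0.4,11.2,0],
    [0.6,14,0],
  ],
  turn=[0,0.01,0.01,0.02,0.02],
  hand=[1,1,1,1,1],
)

```text
clock: 26.4
eef_pos: [0.5311, 0.261, 0.1491]
tool_rot: [-0.094, 0.996, -0.0, -0.001]
ft_force: [0.4, -0.0, -1.1]
grip_width: 0.0447
```

Request:
arm_command(
  translation=[
    [0.2,3.2,0],
    [0.4,6.6,0],
    [0.6,9.8,0],
    [0.7,12.4,0],
    [0.8,13.9,0],
  ],
  turn=[0,0.01,0.01,0.02,0.02],
  hand=[1,1,1,1,1],
)

```text
clock: 26.82
eef_pos: [0.4968, 0.3976, 0.1489]
tool_rot: [-0.085, 0.996, -0.0, -0.001]
ft_force: [-0.4, -0.0, -2.2]
grip_width: 0.0444
```

Request:
arm_command(
  translation=[
    [0,0,0],
    [0,0,0],
    [0,0,0],
  ],
  turn=[0,0,0],
  hand=[1,1,1],
)

```text
clock: 27.07
eef_pos: [0.4991, 0.3935, 0.1497]
tool_rot: [-0.083, 0.997, -0.001, -0.001]
ft_force: [-0.2, 1.0, -1.2]
grip_width: 0.0444
```

```bash
python3 g.py .4995 .3933 .080 -2.97
```

```text
t 27.07 p [0.4991 0.3935 0.1497] yaw -2.975 tilt 0.0022 q6 0.5 F [-0.2  1.  -1.2] w 0.0444
-> [0.4995, 0.3933, 0.08, -2.97] call 1/1: [-0.04, -0.02, 6.97] turn -0.005
```

Request:
arm_command(
  translation=[
    [0,0,2.2],
    [0,0,4.5],
    [0,0,6.2],
    [0,0,7],
    [0,0,7],
  ],
  turn=[0,0,0,0,0],
  hand=[1,1,1,1,1],
)

```text
clock: 27.48
eef_pos: [0.4986, 0.392, 0.0779]
tool_rot: [-0.082, 0.997, -0.002, -0.002]
ft_force: [-0.1, -1.2, -1.3]
grip_width: 0.0447
```

Request:
arm_command(
  translation=[
    [0,0,0],
    [0,0,0],
    [0,0,0],
  ],
  turn=[0,0,0],
  hand=[1,1,1],
)

```text
clock: 27.73
eef_pos: [0.5006, 0.3951, 0.0822]
tool_rot: [-0.083, 0.997, 0.001, 0.001]
ft_force: [0.4, -0.5, -1.6]
grip_width: 0.0444
```

```bash
python3 g.py .4995 .3933 .0738 -2.97
python3 - <<'E'
from h import *
p,d=camera("side"); cv2.imwrite("pics/s5.png",cv2.resize(p[270:420,70:270,::-1],None,fx=3.5,fy=3.5,interpolation=2))
E
```

```text
t 27.73 p [0.5006 0.3951 0.0822] yaw -2.975 tilt 0.0031 q6 0.5 F [ 0.4 -0.5 -1.6] w 0.0444
-> [0.4995, 0.3933, 0.0738, -2.97] call 1/1: [0.14, -0.16, 0.84] turn -0.005
```

View pics/s5.png

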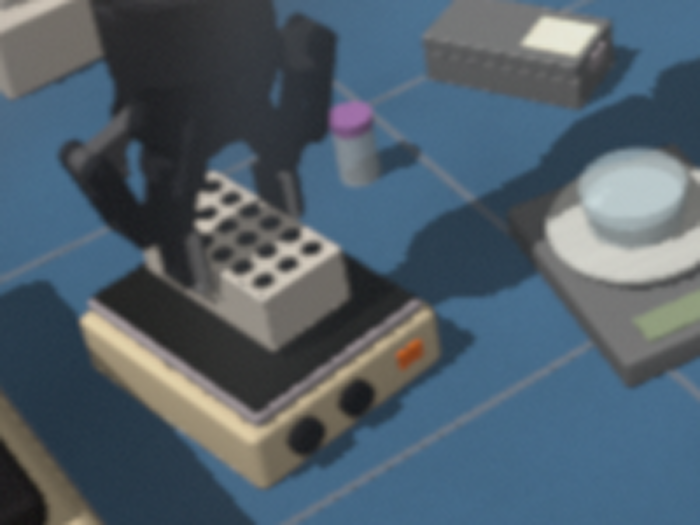

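Request:
arm_command(
  translation=[
    [0.1,-0.1,0.3],
    [0.1,-0.1,0.6],
    [0.1,-0.1,0.7],
    [0.1,-0.1,0.8],
    [0.1,-0.1,0.8],
  ],
  turn=[0,0,0,0,0],
  hand=[1,1,1,1,1],
)

```text
clock: 28.2
eef_pos: [0.4986, 0.3936, 0.0738]
tool_rot: [-0.084, 0.997, 0.0, 0.0]
ft_force: [-1.9, -1.6, 5.6]
grip_width: 0.0446
```

Request:
arm_command(
  translation=[
    [0,0,0],
    [0,0,0],
  ],
  turn=[0,0],
  hand=[1,1],
)

```text
clock: 28.37
eef_pos: [0.4986, 0.3936, 0.0738]
tool_rot: [-0.084, 0.997, 0.0, 0.0]
ft_force: [-2.0, -1.8, 5.3]
grip_width: 0.0447
```

Contact. Release and rise, then look at the slide box.

Request:
arm_command(
  translation=[
    [0,0,0],
    [0,0,0],
    [0,0,0],
    [0,0,0],
    [0,0,0],
  ],
  turn=[0,0,0,0,0],
  hand=[0.4,0.2,0,0,0],
)

```text
clock: 28.78
eef_pos: [0.4987, 0.3935, 0.0722]
tool_rot: [-0.084, 0.997, -0.0, -0.0]
ft_force: [-0.3, 0.2, 0.0]
grip_width: 0.0853
```

Request:
arm_command(
  translation=[
    [0,0,-1],
    [0,0,-3],
    [0,0,-5.5],
    [0,0,-7.5],
    [0,0,-7.5],
  ],
  turn=[0,0,0,0,0],
  hand=[0,0,0,0,0],
)

```text
clock: 29.2
eef_pos: [0.5012, 0.3955, 0.1535]
tool_rot: [-0.083, 0.996, 0.003, 0.004]
ft_force: [0.6, 1.2, 0.5]
grip_width: 0.0853
```

```bash
python3 look.py t3; python3 g.py .6157 .163 .14 -2.63
python3 - <<'E'
from h import *
p=cv2.imread("pics/t3.png")[:,:,::-1].copy(); F=fg(p)
m=lambda q:[box(*q,.1,.05,0,.032)]
q,e=fit("top",F,(180,236,224,268),m,[.6157,.163,.51],[.01,.01,.1]); print(q.round(4),round(e,3))
o=(170,210);f=6
im=cv2.resize(p[170:270,210:330],None,fx=f,fy=f,interpolation=2)[:,:,::-1].copy()
for P in m(q): cv2.polylines(im,[np.round(((hullpx("top",P)-[o[1]-.5,o[0]-.5])*f-.5)*16).astype(np.int32)],True,(0,0,255),1,shift=4)
cv2.imwrite("pics/v7.png",im)
E
```

```text
t 29.25 p [0.5004 0.3949 0.1512] yaw -2.974 tilt 0.007 q6 0.5 F [ 0.4  0.4 -0.5] w 0.0854
-> [0.6157, 0.163, 0.14, -2.63] call 1/2: [-3.75, -12.39, 0.56] turn -0.172
-> [0.6157, 0.163, 0.14, -2.63] call 2/2: [-1.58, -12.85, 0.56] turn -0.172
[0.6156 0.163  0.5118] 0.098
```

View pics/v7.png

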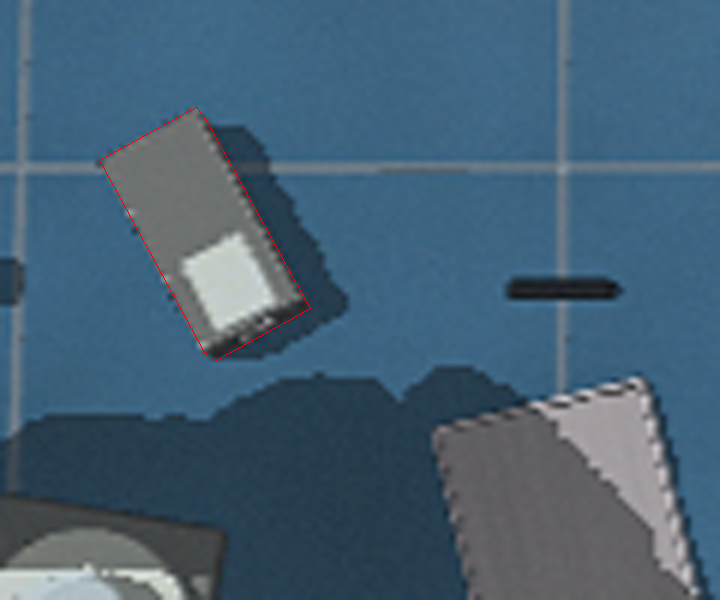

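Request:
arm_command(
  translation=[
    [-3.7,-12.4,0.5],
    [-3.7,-12.4,0.5],
    [-3.7,-12.4,0.5],
    [-3.7,-12.4,0.5],
  ],
  turn=[-0.172,-0.172,-0.172,-0.172],
  hand=[0,0,0,0],
)

```text
clock: 29.58
eef_pos: [0.5575, 0.2712, 0.1411]
tool_rot: [-0.166, 0.986, -0.002, -0.001]
ft_force: [-0.7, 0.4, 0.8]
grip_width: 0.0855
```

Request:
arm_command(
  translation=[
    [-1.6,-12.8,1.5],
    [-1.6,-12.8,1.5],
    [-1.6,-12.8,1.5],
    [-1.6,-12.8,1.5],
    [-1.6,-12.8,1.5],
  ],
  turn=[-0.172,-0.172,-0.172,-0.172,-0.172],
  hand=[0,0,0,0,0],
)

```text
clock: 30.0
eef_pos: [0.6137, 0.1589, 0.1258]
tool_rot: [-0.25, 0.968, -0.0, -0.001]
ft_force: [0.6, 0.3, 0.1]
grip_width: 0.0852
```

Request:
arm_command(
  translation=[
    [0,0,0],
    [0,0,0],
    [0,0,0],
  ],
  turn=[0,0,0],
  hand=[0,0,0],
)

```text
clock: 30.25
eef_pos: [0.6128, 0.1639, 0.1274]
tool_rot: [-0.254, 0.967, 0.0, -0.0]
ft_force: [0.0, 0.5, -0.2]
grip_width: 0.0853
```

```bash
python3 g.py .6156 .163 .026 -2.63
```

```text
t 30.25 p [0.6128 0.1639 0.1274] yaw -2.628 tilt 0.0005 q6 -0.25 F [ 0.   0.5 -0.2] w 0.0853
-> [0.6156, 0.163, 0.026, -2.63] call 1/1: [-0.21, -0.22, 10.14] turn 0.002
```

Request:
arm_command(
  translation=[
    [-0.1,-0.2,3],
    [-0.1,-0.2,6],
    [-0.1,-0.2,8.5],
    [-0.1,-0.2,9.8],
    [-0.1,-0.2,10.2],
  ],
  turn=[0,0,0,0,0],
  hand=[0,0,0,0,0],
)

```text
clock: 30.67
eef_pos: [0.6123, 0.162, 0.0222]
tool_rot: [-0.254, 0.967, 0.0, -0.003]
ft_force: [-1.1, 1.1, 0.7]
grip_width: 0.0853
```

Request:
arm_command(
  translation=[
    [0,0,0],
    [0,0,0],
    [0,0,0],
    [0,0,0],
    [0,0,0],
  ],
  turn=[0,0,0,0,0],
  hand=[0.2,0.3,0.35,0.4,0.5],
)

```text
clock: 31.08
eef_pos: [0.6167, 0.1614, 0.0277]
tool_rot: [-0.253, 0.967, 0.0, 0.002]
ft_force: [0.7, 0.8, 2.5]
grip_width: 0.0491
```

Request:
arm_command(
  translation=[
    [0,0,0],
    [0,0,0],
    [0,0,0],
    [0,0,0],
    [0,0,0],
  ],
  turn=[0,0,0,0,0],
  hand=[1,1,1,1,1],
)

```text
clock: 31.5
eef_pos: [0.6167, 0.1614, 0.0277]
tool_rot: [-0.253, 0.967, 0.0, 0.002]
ft_force: [-1.4, 1.5, 7.4]
grip_width: 0.0488
```

Request:
arm_command(
  translation=[
    [0,0,-1],
    [0,0,-3],
    [0,0,-5.5],
    [0,0,-8],
    [0,0,-8],
  ],
  turn=[0,0,0,0,0],
  hand=[1,1,1,1,1],
)

```text
clock: 31.92
eef_pos: [0.6188, 0.1614, 0.1118]
tool_rot: [-0.253, 0.968, -0.0, 0.005]
ft_force: [1.2, 0.8, -0.1]
grip_width: 0.0484
```

```bash
python3 g.py .472 -.0054 .10 -2.90
```

```text
t 31.92 p [0.6188 0.1614 0.1118] yaw -2.631 tilt 0.0101 q6 -0.26 F [ 1.2  0.8 -0.1] w 0.0484
-> [0.472, -0.0054, 0.1, -2.9] call 1/2: [10.48, -3.69, 0.59] turn 0.135
-> [0.472, -0.0054, 0.1, -2.9] call 2/2: [9.89, -5.06, 0.59] turn 0.135
```

Request:
arm_command(
  translation=[
    [1.5,-0.6,0],
    [3.5,-1.2,0],
    [5.8,-2,0],
    [8.2,-2.9,0],
    [10.5,-3.7,0],
  ],
  turn=[0.02,0.05,0.08,0.11,0.135],
  hand=[1,1,1,1,1],
)

```text
clock: 32.33
eef_pos: [0.5404, 0.0761, 0.1048]
tool_rot: [-0.186, 0.982, -0.0, -0.001]
ft_force: [0.1, 0.6, -1.1]
grip_width: 0.0485
```

Request:
arm_command(
  translation=[
    [2.2,-1.1,0],
    [4.6,-2.4,0],
    [7,-3.6,0],
    [9,-4.6,0],
    [9.9,-5.1,0],
  ],
  turn=[0.02,0.05,0.08,0.11,0.135],
  hand=[1,1,1,1,1],
)

```text
clock: 32.75
eef_pos: [0.4655, -0.0084, 0.1049]
tool_rot: [-0.119, 0.993, -0.0, -0.002]
ft_force: [-0.2, 0.2, -1.8]
grip_width: 0.0485
```

Request:
arm_command(
  translation=[
    [0,0,0],
    [0,0,0],
    [0,0,0],
  ],
  turn=[0,0,0],
  hand=[1,1,1],
)

```text
clock: 33.0
eef_pos: [0.4696, -0.0062, 0.1056]
tool_rot: [-0.121, 0.993, 0.0, 0.001]
ft_force: [0.3, 0.2, -2.1]
grip_width: 0.0492
```

```bash
python3 g.py .472 -.0054 .036 -2.90
```

```text
t 33.0 p [ 0.4696 -0.0062  0.1056] yaw -2.9 tilt 0.0015 q6 -0.26 F [ 0.3  0.2 -2.1] w 0.0492
-> [0.472, -0.0054, 0.036, -2.9] call 1/1: [-0.25, 0.02, 6.96] turn 0.000
```

Request:
arm_command(
  translation=[
    [-0.2,0,2.2],
    [-0.2,0,4.5],
    [-0.2,0,6.2],
    [-0.2,0,6.8],
    [-0.2,0,6.8],
  ],
  turn=[0,0,0,0,0],
  hand=[1,1,1,1,1],
)

```text
clock: 33.42
eef_pos: [0.4697, -0.0054, 0.0358]
tool_rot: [-0.121, 0.993, 0.0, -0.002]
ft_force: [-0.5, -0.9, -0.9]
grip_width: 0.0485
```

Request:
arm_command(
  translation=[
    [0,0,0],
    [0,0,0],
    [0,0,0],
  ],
  turn=[0,0,0],
  hand=[1,1,1],
)

```text
clock: 33.67
eef_pos: [0.4718, -0.006, 0.0386]
tool_rot: [-0.12, 0.993, -0.0, 0.001]
ft_force: [0.0, 0.0, -0.9]
grip_width: 0.0487
```

```bash
python3 g.py .472 -.0054 .0305 -2.90
```

```text
t 33.67 p [ 0.4718 -0.006   0.0386] yaw -2.9 tilt 0.0026 q6 -0.25 F [ 0.   0.  -0.9] w 0.0487
-> [0.472, -0.0054, 0.0305, -2.9] call 1/1: [-0.04, 0.06, 0.81] turn -0.000
```

Request:
arm_command(
  translation=[
    [0,0,0.3],
    [0,0,0.5],
    [0,0,0.7],
    [0,0,0.8],
    [0,0,0.8],
  ],
  turn=[0,0,0,0,0],
  hand=[1,1,1,1,1],
)

```text
clock: 34.08
eef_pos: [0.4706, -0.0062, 0.0306]
tool_rot: [-0.12, 0.993, -0.0, 0.0]
ft_force: [-2.7, -0.4, 9.2]
grip_width: 0.0484
```

Request:
arm_command(
  translation=[
    [0,0,0],
    [0,0,0],
  ],
  turn=[0,0],
  hand=[1,1],
)

```text
clock: 34.25
eef_pos: [0.4707, -0.0063, 0.0306]
tool_rot: [-0.12, 0.993, -0.0, 0.001]
ft_force: [-2.6, -0.1, 9.2]
grip_width: 0.048
```

Request:
arm_command(
  translation=[
    [0,0,0],
    [0,0,0],
    [0,0,0],
    [0,0,0],
    [0,0,0],
  ],
  turn=[0,0,0,0,0],
  hand=[0.3,0.2,0.1,0,0],
)

```text
clock: 34.67
eef_pos: [0.4704, -0.0062, 0.0292]
tool_rot: [-0.12, 0.993, 0.0, -0.0]
ft_force: [-0.0, 0.3, -0.3]
grip_width: 0.0857
```

Request:
arm_command(
  translation=[
    [0,0,-1],
    [0,0,-3],
    [0,0,-7],
    [0,0,-11],
    [0,0,-15],
  ],
  turn=[0,0,0,0,0],
  hand=[0,0,0,0,0],
)

```text
clock: 35.08
eef_pos: [0.4697, -0.0062, 0.1805]
tool_rot: [-0.12, 0.993, 0.0, -0.001]
ft_force: [1.0, 0.2, -0.5]
grip_width: 0.0857
```

Request:
arm_command(
  translation=[
    [7,-14,0],
    [7,-14,0],
    [7,-14,0],
    [7,-14,0],
    [7,-14,0],
  ],
  turn=[0,0,0,0,0],
  hand=[0,0,0,0,0],
)

```text
clock: 35.5
eef_pos: [0.4347, -0.1635, 0.1795]
tool_rot: [-0.117, 0.993, -0.001, -0.0]
ft_force: [0.1, 0.2, 0.3]
grip_width: 0.0858
```

Request:
arm_command(
  translation=[
    [7,-16,-4],
    [7,-16,-4],
    [7,-16,-4],
    [7,-16,-4],
    [7,-16,-4],
  ],
  turn=[0,0,0,0,0],
  hand=[0,0,0,0,0],
)

```text
clock: 35.92
eef_pos: [0.406, -0.3357, 0.2206]
tool_rot: [-0.118, 0.993, -0.002, 0.001]
ft_force: [0.6, -0.6, -0.7]
grip_width: 0.0856
```

```bash
python3 look.py t4
cat > m3.py <<'E'
from h import *
p=cv2.imread("pics/t4.png")[:,:,::-1].copy(); h,s,v=hsv(p); F=fg(p)
brown=(h>5)&(h<25)&(s>90)&(v>90); ov=[]
def go(n,mk,roi,m,p0):
    q,e=fit("top",mk,roi,m,p0,[.01,.01,.1][:len(p0)]); print(n,q.round(4),round(e,3)); ov.extend(m(q))
go("cover",brown,(256,302,364,410),lambda q:[box(*q,.034,.022,.014,.022)],[.425,-.2236,1.2])
go("rack",(v>140)&(s<60),(222,280,130,180),lambda q:[box(*q,.096,.046,.046,.078)],[.498,.393,.17])
go("slide",(v<135),(236,290,284,328),lambda q:[box(*q,.1,.05,.003,.035)],[.472,-.005,.24])
go("jarcap",(v<60)&(s<120),(228,272,430,472),lambda q:[cyl(*q,.018,.062,.063)],[.496,-.398])
ov+= [cyl(.4323,.2121,.028,.044,.054),cyl(.4323,.2121,.048,.029,.03),cyl(.496,-.398,.045,0,.008),box(.498,.393,.17,.126,.096,.045,.046)]
im=cv2.resize(p[215:315,125:485],None,fx=2.2,fy=2.2,interpolation=2)[:,:,::-1].copy()
def t(r,c,k,f=5,w=53,hh=62):
    im=cv2.resize(p[r:r+hh,c:c+w],None,fx=f,fy=f,interpolation=2)[:,:,::-1].copy()
    if k:
      for P in ov: cv2.polylines(im,[np.round(((hullpx("top",P)-[c-.5,r-.5])*f-.5)*16).astype(np.int32)],True,(0,0,255),1,shift=4)
    return im[:290,:265]
cv2.imwrite("pics/v8.png",np.vstack([np.hstack([t(220,132,1),t(250,200,1),t(232,280,1)]),np.hstack([t(250,360,1),t(222,424,1),t(222,424,0)])]))
E
python3 m3.py; python3 g.py
```

```text
cover [ 0.424  -0.2237  1.2152] 0.136
rack [0.4966 0.3955 0.1765] 1.193
slide [ 0.4764 -0.0437  0.3098] 0.675
jarcap [ 0.4956 -0.396 ] 0.54
t 35.97 p [ 0.406  -0.3357  0.2204] yaw -2.906 tilt 0.0039 q6 -0.93 F [ 0.1 -0.8 -0.1] w 0.0854
```

View pics/v8.png

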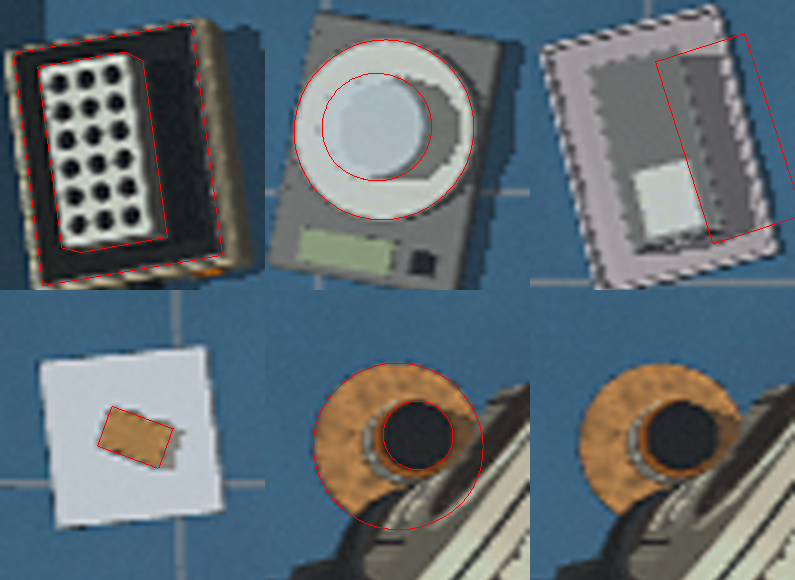

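Run:
```python
from h import *
p,d=camera("side"); cv2.imwrite("pics/s6.png",cv2.resize(p[170:430,60:500,::-1],None,fx=1.8,fy=1.8,interpolation=2))
```

```text
(no output)
```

View pics/s6.png

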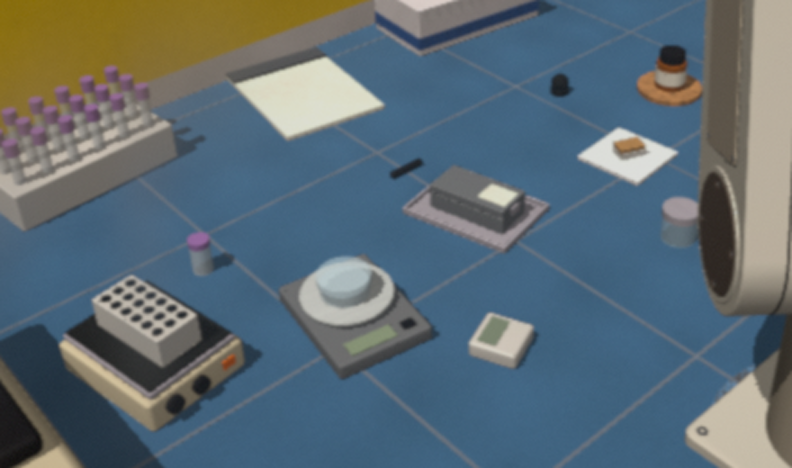

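All five stand upright and centred; handing in.

```bash
python3 -c "
from workcell import *
print(job_done())"
```

```text
the job is handed in; nothing more can be done
None
```

I took both stacks apart and set all five things upright and released on their places. I handed the job in at about 36 s of the 138 s allowed; the hand-in gives no verdict.

The order was cover-glass box to tile, dish to scale pan, jar to the largest cork (854 px against about 450 for the other two), rack to mixer, and slide box to tray. The arm was clear of everything at the end.

What the last pictures (top and side) showed:
- **Cover-glass box:** fitted about 1 mm from the tile's middle.
- **Rack:** fitted about 3 mm from the platform's middle and lined up within about 0.01 rad. The numerical fit error was high (1.19) because the colour mask was poor, but the outline matched the picture.
- **Jar:** fitted about 2 mm from the cork's middle, with part of the view blocked by the arm.
- **Slide box:** the final fit failed because a shadow confused it. I judged it by eye as centred and parallel in the tray. The tool was about 2 mm from the tray's middle when it let go.
- **Dish:** judged by eye only, against the outline drawn at the pan's middle. It sits centred to a few mm.

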